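# Set rinsed slide cases out to dry

### The job

Hang the wire wash basket that stands in the drying tray on the two-pronged drip hook by its handle. Then set all the slide cases from the mat out in one straight overlapping row along the middle of the tray, label ends towards the tray's far low end: the first with its tail propped on the rest bar close to the tall end stop, each next one lying with its tail on the one before, overlapping it by about half so that every label shows. When the row is complete switch the dryer on with its lever, and do not disturb the bottle, the tube rack or the tip box.

Things in the scene. Friction and masses are not known exactly. Their poses are not given: they have to be found in the camera images.
- tray: fixed flat aluminium tray, 330 (x) x 130 (y) mm, open at both long sides, floor 4 mm above its origin. Its far (+x) end is a wall 15 mm high, its -x end a tall stop 32 mm high; inner faces at x = 161 and -161 mm. Origin at the centre of its underside; x runs along the row, from the tall stop to the far low end; z up. Cases sloping 0.2 rad and set 40 mm apart along x lie flush on one another.
- tray_far (a point): point on the tray's floor at the inner face of its far low end, x = 161 mm in the tray's frame
- tray_rest (a point): middle of the top of the rest bar, a grey bar across the tray floor near the tall stop: tray x = -144 to -136 mm, y = -25 to 25 mm, top 17 mm above the tray's origin (13 mm above its floor). A case with its tail on the bar and its front lower edge on the floor slopes about 0.2 rad, label end down.
- basket: loose wire wash basket, 70 (x) x 110 (y) mm, 50 mm high, about 180 g, with a rigid arched handle: a level round bar of 10 mm diameter along y, its centre 135 mm above the basket's underside, on uprights at y = -52 and 52 mm. Origin at the centre of its underside, z up. It stands in the tray at the start.
- basket_bar (a point): middle of the basket's handle bar (on the bar's axis)
- hook: fixed steel stand, a two-pronged hook pointing to its -x (to the robot). Post at the origin, 16 mm thick, 182 mm high. The two 8 mm prongs at y = -28 and 28 mm slope down from the post's top to a valley 60 mm in front of it, then turn up to tips 85 mm in front, 198 mm high. The handle bar lies along the stand's y in the valley; a 22 mm wide finger passes between the prongs. Origin on the table.
- hook_seat (a point): where the middle of the handle bar comes to rest in the hook: 60 mm in front of the post, midway between the prongs, 180.5 mm above the table
- mat: fixed rubber draining mat, 140 x 660 mm, 3 mm thick, along the y direction; the slide cases start on it. Origin at the centre of its underside.
- dryer: fixed grey blower box, 90 (x) x 90 (y) x 50 (z) mm, left of the tray's far end, with a lever switch on top. Origin at the centre of its underside.
- switch (a joint): dryer lever, stays where it is left: 0 = off, leaning 0.5 rad from upright to the box's -x (to the robot); 1.0 = on, leaning as far to its +x; on counts above 0.8. It swings about the box's y axis, pivot 72 mm above the table over the box's centre; its tip is a ball of 13 mm radius, 60 mm from the pivot; about 1 N at the tip moves it.
- switch_tip (a point): centre of the lever's tip
- mailer0: flat grey plastic slide case, 80 (x) x 30 (y) x 8 (z) mm, about 30 g, with a white label on top over the last 22 mm of its +x end. Origin at the centre of its underside, x towards the label end, z up. Starts flat on the mat, label end pointing roughly the way the row will run. May be absent (None).
- mailer1: another slide case, the same as mailer0. May be absent (None).
- mailer2: another slide case, the same as mailer0. May be absent (None).
- mailer3: another slide case, the same as mailer0. May be absent (None).
- mailer4: another slide case, the same as mailer0. May be absent (None).
- mailer5: another slide case, the same as mailer0. May be absent (None).
- bottle: bystander: glass jar with an orange cap, 52 mm across, 100 mm high; origin under its centre
- rack: bystander: blue tube rack, 70 x 150 x 40 mm; origin under its centre
- tipbox: bystander: white closed tip box, 85 x 120 x 60 mm; origin under its centre
There are look-alikes about, which are no part of the job. What is shaped like the basket but blue or purple is not meant.

How it is judged (in metres and radians):
On the way, in this order (a step that is already met when the one before it is completed fails the run):
1. the basket hangs by its handle bar on both prongs of the hook, let go (distance between basket_bar and hook_seat below 0.014 m and contact force between basket and hook above 0.5 N and angle between basket's own z axis and vertical below 0.3 rad and contact force between basket and the fingers below 0.1 N), for 0.3 s.
2. all slide cases lie in one shingled row in the tray, let go (y of mailer0 in the frame of tray between -0.015 and 0.015 m and x of mailer0 in the frame of tray between -0.13 and 0.13 m and z of mailer0 in the frame of tray between 0 and 0.03 m and angle between the y axis of each of mailer0, mailer1, mailer2, mailer3, mailer4, mailer5 and the y axis of tray, either way round below 0.2 rad and angle between mailer0's own z axis and vertical between 0.06 and 0.4 rad and x of tray_far in the frame of mailer0 above 0 m and linear speed of each of mailer0, mailer1, mailer2, mailer3, mailer4, mailer5 below 0.02 m/s and contact force between each of mailer0, mailer1, mailer2, mailer3, mailer4, mailer5 and the fingers below 0.1 N and (x of mailer0 in the frame of tray below -0.102 m or x of mailer0 in the frame of mailer1 between 0.026 and 0.06 m or x of mailer0 in the frame of mailer2 between 0.026 and 0.06 m or x of mailer0 in the frame of mailer3 between 0.026 and 0.06 m or x of mailer0 in the frame of mailer4 between 0.026 and 0.06 m or x of mailer0 in the frame of mailer5 between 0.026 and 0.06 m) and y of mailer1 in the frame of tray between -0.015 and 0.015 m and x of mailer1 in the frame of tray between -0.13 and 0.13 m and z of mailer1 in the frame of tray between 0 and 0.03 m and angle between mailer1's own z axis and vertical between 0.06 and 0.4 rad and x of tray_far in the frame of mailer1 above 0 m and (x of mailer1 in the frame of tray below -0.102 m or x of mailer1 in the frame of mailer0 between 0.026 and 0.06 m or x of mailer1 in the frame of mailer2 between 0.026 and 0.06 m or x of mailer1 in the frame of mailer3 between 0.026 and 0.06 m or x of mailer1 in the frame of mailer4 between 0.026 and 0.06 m or x of mailer1 in the frame of mailer5 between 0.026 and 0.06 m) and y of mailer2 in the frame of tray between -0.015 and 0.015 m and x of mailer2 in the frame of tray between -0.13 and 0.13 m and z of mailer2 in the frame of tray between 0 and 0.03 m and angle between mailer2's own z axis and vertical between 0.06 and 0.4 rad and x of tray_far in the frame of mailer2 above 0 m and (x of mailer2 in the frame of tray below -0.102 m or x of mailer2 in the frame of mailer0 between 0.026 and 0.06 m or x of mailer2 in the frame of mailer1 between 0.026 and 0.06 m or x of mailer2 in the frame of mailer3 between 0.026 and 0.06 m or x of mailer2 in the frame of mailer4 between 0.026 and 0.06 m or x of mailer2 in the frame of mailer5 between 0.026 and 0.06 m) and y of mailer3 in the frame of tray between -0.015 and 0.015 m and x of mailer3 in the frame of tray between -0.13 and 0.13 m and z of mailer3 in the frame of tray between 0 and 0.03 m and angle between mailer3's own z axis and vertical between 0.06 and 0.4 rad and x of tray_far in the frame of mailer3 above 0 m and (x of mailer3 in the frame of tray below -0.102 m or x of mailer3 in the frame of mailer0 between 0.026 and 0.06 m or x of mailer3 in the frame of mailer1 between 0.026 and 0.06 m or x of mailer3 in the frame of mailer2 between 0.026 and 0.06 m or x of mailer3 in the frame of mailer4 between 0.026 and 0.06 m or x of mailer3 in the frame of mailer5 between 0.026 and 0.06 m) and y of mailer4 in the frame of tray between -0.015 and 0.015 m and x of mailer4 in the frame of tray between -0.13 and 0.13 m and z of mailer4 in the frame of tray between 0 and 0.03 m and angle between mailer4's own z axis and vertical between 0.06 and 0.4 rad and x of tray_far in the frame of mailer4 above 0 m and (x of mailer4 in the frame of tray below -0.102 m or x of mailer4 in the frame of mailer0 between 0.026 and 0.06 m or x of mailer4 in the frame of mailer1 between 0.026 and 0.06 m or x of mailer4 in the frame of mailer2 between 0.026 and 0.06 m or x of mailer4 in the frame of mailer3 between 0.026 and 0.06 m or x of mailer4 in the frame of mailer5 between 0.026 and 0.06 m) and y of mailer5 in the frame of tray between -0.015 and 0.015 m and x of mailer5 in the frame of tray between -0.13 and 0.13 m and z of mailer5 in the frame of tray between 0 and 0.03 m and angle between mailer5's own z axis and vertical between 0.06 and 0.4 rad and x of tray_far in the frame of mailer5 above 0 m and (x of mailer5 in the frame of tray below -0.102 m or x of mailer5 in the frame of mailer0 between 0.026 and 0.06 m or x of mailer5 in the frame of mailer1 between 0.026 and 0.06 m or x of mailer5 in the frame of mailer2 between 0.026 and 0.06 m or x of mailer5 in the frame of mailer3 between 0.026 and 0.06 m or x of mailer5 in the frame of mailer4 between 0.026 and 0.06 m) and horizontal distance between each of mailer1, mailer2, mailer3, mailer4, mailer5 and mailer0 above 0.026 m and horizontal distance between each of mailer2, mailer3, mailer4, mailer5 and mailer1 above 0.026 m and horizontal distance between each of mailer3, mailer4, mailer5 and mailer2 above 0.026 m and horizontal distance between each of mailer4, mailer5 and mailer3 above 0.026 m and horizontal distance between mailer5 and mailer4 above 0.026 m), for 0.3 s.
3. the dryer is switched on (value of joint switch above 0.8 rad), for 0.2 s.
At the end, for the whole second after the job is handed in: Basket bar within 14 mm of the hook seat, upright within 0.3 rad. Every case within 15 mm of the tray's midline, square to 0.2 rad, sloping 0.06-0.4 rad, labels to the far end; first centred within 59 mm of the stop, each next 26-60 mm beyond another, no two nearer than 26 mm. Lever above 0.8 rad (all of step 1 and all of step 2 and value of joint switch above 0.8 rad); the robot touches nothing.
It fails at once if the bottle, the tube rack or the tip box is disturbed (moved more than 25 mm) (distance of any of bottle, rack, tipbox from where it was at the start of the episode above 0.025 m).
Of mailer0, mailer1, mailer2, mailer3, mailer4, mailer5 only 4 to 6 are there at a start; the rules pass over those that are not, and their reading is None.
At some moment in a run one of mailer0, mailer1, mailer2, mailer3, mailer4, mailer5 may be knocked a few centimetres aside while the robot is not near it.
It also fails if it takes over 210 s, if anything falls off the work surface, if the arm or the gripper's body presses on something with over 40 N, if the wrist force passes 120 N, or if a joint passes its speed limit or range.

### The arm

A 7-joint arm with a two-finger parallel gripper is mounted at the origin on the work surface. World frame = base frame: x ahead of the robot, y to its left, z up, the work surface at z = 0. Lengths are in m, angles in degrees, forces in N, time in s.
With the tool pointing down it reaches from about 0.425 to 0.825 m from the base axis. Payload 3.6 kg.
Tool frame: the origin (TCP) lies on the centre line of the jaws, within the pads' length; the fingertips stand 25 mm ahead of it and the grasp point (between the pads) lies 6 mm ahead of it; z points along the fingers, y is the direction in which the jaws open and shut (so a half turn about z gives the same grasp; the last joint's range is limited). The gripper opens to 85 mm and grips with 20 to 120 N. Pads are 22 mm wide; open, the fingers measure 114 mm over their backs; the gripper's body (76 mm by 85 mm) begins 54 mm behind the grasp point. The pads swing forward as they close: fully open they stand 13 mm farther back than shut.
Start: joints at [64.773, 35.231, -0.722, 81.555, 0.464, 63.22, -2.315], TCP at [0.261, -0.595, 0.256] pointing down, gripper open.
Joint ranges: [-178.69, 178.69], [-17.37, 117.87], [-77.05, 75.6], [15.02, 138.74], [-78.02, 258.01], [0.78, 113.62], [-162.83, 162.83]. Speed limits (degrees/s): [159.86, 159.86, 180, 180, 180, 180, 180].

### API

Orientations are given as [roll, pitch, yaw] about the fixed x, y, z axes, in that order (R = Rz(yaw) Ry(pitch) Rx(roll)).
In Python, from station import manip gives the robot as it stands. Calls block until the motion is done:
- manip.movep(position, orientation): joint-space move of the TCP to a pose.
- manip.servo_line(position, rot=None, feed=0.15): straight line of the TCP; rot=None keeps the orientation; feed is the mean speed in m/s.
- manip.movej(angles): joint-space move.
- manip.set_gripper(opening): opening from 0.0 (shut) to 1.0 (fully open); the grip force is fixed at half the most; returns when the fingers have stopped.
- manip.hold(seconds).
- manip.ik(position, orientation): joint angles nearest the present ones, or None.
- manip.get_obs(): the state.
- manip.snapshot(name): name is "side" or "top" or "wrist"; returns (picture, depth): 400x640x3 uint8, blue, green, red; 400x640 float32, m along the optical axis (not along the pixel's ray), 0 where there is no reading.
- manip.get_calibration(name): a dict with "intrinsics" (3x3 intrinsics, pixels), "D" ([k1, k2, p1, p2, k3] as OpenCV has them; the pictures are not rectified), "view" (4x4, takes a point from world to camera coordinates). Camera axes: x right, y down, z forward; pixel columns grow to the right and rows downward; lengths in m; the calibration is good to about 2 mm. A picture is of the moment at which its call begins: read the wrist's pose just before it. get_calibration takes no time and is no camera call; for the wrist camera it gives the pose at the moment of the call.
A pose or a line that the arm cannot do raises manip.PlanningError and nothing moves.
- manip.sign_off(): hands the job in, once; it reports no verdict.
The state is a dict: "time": time; "joint_positions": joint angles; "dq": joint speeds; "effort": joint torques, N m; "eef_pos": TCP position; "tool_rot": TCP orientation; "wrist_force": force on the tool from outside, world axes, zero at the start; "moment": the same for the moment, N m; "width": opening from 0.0 (shut) to 1.0 (fully open).
Only numpy, scipy, OpenCV 4.12 (cv2) and the standard library are available. Lean on these libraries where they do the work, as an engineer would, in place of code of your own. Each camera call takes 0.05 s, during which the arm holds its last target.

## Working session

There is one attempt and no reset: what is moved stays moved. The work goes in short steps, each a Python script; the robot and the scene stay as the last script left them, time stands still between calls to the robot, and variables do not carry over. Pictures are saved under pics/ and viewed, and the job is handed in when it is done.

```bash
ls; mkdir -p pics; cat > h.py <<'E'
import numpy as np, cv2, math
from station import manip
def snap(n,f=None):
    cal=manip.get_calibration(n); im,d=manip.snapshot(n)
    if f: cv2.imwrite('pics/'+f,im); np.savez('pics/'+f[:-4]+'.npz',im=im,d=d,K=cal['intrinsics'],D=cal['D'],V=cal['view'])
    return im,d,cal
def ray(cal,uv):
    K=np.array(cal['intrinsics']);D=np.array(cal['D'],float);V=np.array(cal['view'])
    p=cv2.undistortPoints(np.array(uv,float).reshape(-1,1,2),K,D).reshape(-1,2)
    d=np.c_[p,np.ones(len(p))]@V[:3,:3]
    o=-V[:3,:3].T@V[:3,3]
    return o,d
def onplane(cal,uv,z):
    o,d=ray(cal,uv); t=(z-o[2])/d[:,2]; return o+d*t[:,None]
def proj(cal,P):
    V=np.array(cal['view']);r,_=cv2.Rodrigues(V[:3,:3])
    return cv2.projectPoints(np.array(P,float).reshape(-1,3),r,V[:3,3],np.array(cal['intrinsics']),np.array(cal['D'],float))[0].reshape(-1,2)
def cloud(cal,d):
    h,w=d.shape; u,v=np.meshgrid(np.arange(w),np.arange(h))
    o,r=ray(cal,np.c_[u.ravel(),v.ravel()]); return (o+r*d.reshape(-1,1)).reshape(h,w,3)
E
python3 - <<'E'
from h import *
for n in ['top','side','wrist']:
    im,d,c=snap(n,n+'0.png'); V=np.array(c['view']); print(n,-V[:3,:3].T@V[:3,3],V[2,:3],c['D'],np.array(c['intrinsics'])[0])
o=manip.get_obs(); print(o['time'],o['eef_pos'],o['tool_rot'])
E
```

```text
pics
top [ 0.54436427 -0.05525754  1.15578551] [ 0.07336988  0.0202518  -0.99709915] [0.02167863 0.         0.         0.         0.        ] [380.15785313   0.         321.65912149]
side [0.25563286 0.90183749 0.83740046] [ 0.30199288 -0.77487549 -0.55530918] [-0.09964629  0.          0.          0.          0.        ] [468.3362537    0.         334.45141308]
wrist [ 0.33400666 -0.56300236  0.37316188] [-0.28219781 -0.1205531  -0.95175172] [-0.0257906  0.         0.         0.         0.       ] [340.56231258   0.         321.63871877]
0.15 [ 0.2611203  -0.59465119  0.25541256] [-1.79886019e+02  1.39526085e-03  2.37104741e+01]
```

View pics/top0.png

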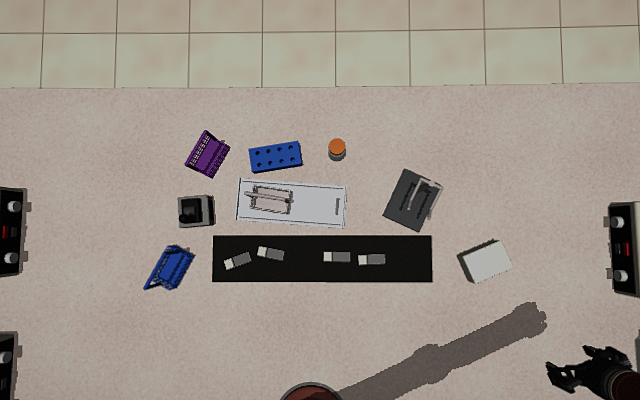

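View pics/side0.png

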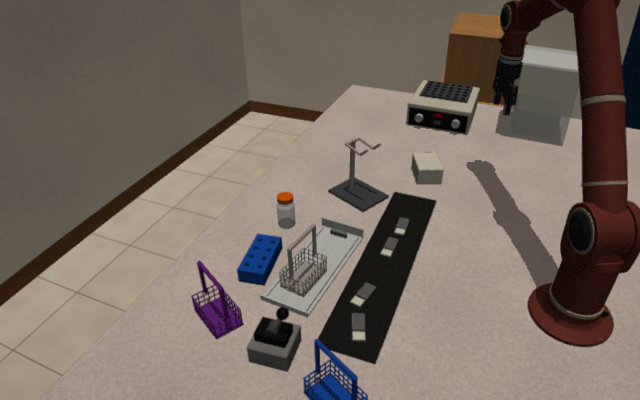

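View pics/wrist0.png

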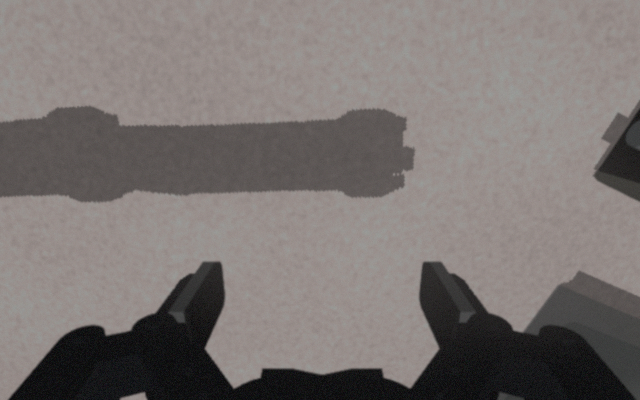

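The top view shows:
- **Tray:** at px (291,202), tall stop on the right at about px 345 and rest bar at (337,206).
- **Metal basket:** at (270,198), standing in the tray.
- **Look-alikes:** purple at (207,154) and blue at (170,267). These are not meant; the grey wire one in the tray fits the description.
- **Hook:** at (412,200).
- **Dryer:** at (195,210).
- **Cases:** 4 on the mat, at (237,261), (271,254), (337,257) and (372,260).

I'll enlarge a crop and measure.

```bash
python3 - <<'E'
from h import *
z=np.load('pics/top0.npz'); im=z['im']
cv2.imwrite('pics/c1.png',cv2.resize(im[160:290,160:360],None,fx=4,fy=4,interpolation=cv2.INTER_CUBIC))
cv2.imwrite('pics/c2.png',cv2.resize(im[160:240,370:450],None,fx=7,fy=7,interpolation=cv2.INTER_CUBIC))
cal=dict(intrinsics=z['K'],D=z['D'],view=z['V'])
C=cloud(cal,z['d'])
g=cv2.cvtColor(im,cv2.COLOR_BGR2GRAY)
# mailers: non black on mat
m=(C[...,2]<0.05)&(g>60); m2=np.zeros_like(m); m2[238:280,215:430]=1; m&=m2
n,l,s,c=cv2.connectedComponentsWithStats(m.astype(np.uint8))
for i in range(1,n):
    if s[i,4]<40: continue
    ys,xs=np.where(l==i); P=onplane(cal,np.c_[xs,ys],0.011); mu=P.mean(0)
    r=cv2.minAreaRect((P[:,:2]*1000).astype(np.float32))
    lab=g[ys,xs]>150; a=P[lab].mean(0)-mu
    print(c[i],s[i,4],mu.round(4),r, 'dir',np.degrees(math.atan2(a[1],a[0])).round(1),lab.sum(), C[ys,xs,2].mean())
for nme,uv in dict(dryer=(195,210),lev=(190,212),rack=(275,157),bot=(337,147),tip=(487,261),hook=(412,205),post=(430,190),trayfloor=(320,205),bar=(265,198)).items(): print(nme,C[uv[1],uv[0]].round(3))
E
```

```text
[270.18623482 252.73684211] 247 [0.4845 0.1225 0.011 ] ((484.55413818359375, 122.62629699707031), (78.62708282470703, 28.580781936645508), 78.79637908935547) dir 78.8 59 0.012006786100593168
[236.97165992 260.30364372] 247 [0.4621 0.222  0.011 ] ((461.69122314453125, 221.90052795410156), (29.74995231628418, 78.74485778808594), 20.430330276489258) dir 110.4 61 0.012146528132599633
[327.43037975 256.36708861] 79 [ 0.4737 -0.0491  0.011 ] ((473.3560791015625, -47.836402893066406), (23.895017623901367, 26.702486038208008), 89.83950805664062) dir 49.7 63 0.012371856966401262
[341.23602484 256.27950311] 161 [ 0.474  -0.0903  0.011 ] ((473.35809326171875, -89.64678955078125), (26.65640640258789, 47.857364654541016), 0.025329025462269783) dir nan 0 0.011784564571961571
[371.37795276 258.84251969] 254 [ 0.4665 -0.18    0.011 ] ((466.571044921875, -179.21734619140625), (28.81024742126465, 78.31346893310547), 3.2555904388427734) dir 94.9 58 0.011943817249394369
dryer [0.609 0.329 0.075]
lev [0.603 0.338 0.088]
rack [0.769 0.106 0.041]
bot [ 0.785 -0.077  0.1  ]
tip [ 0.465 -0.499  0.061]
hook [ 0.627 -0.303  0.011]
post [ 0.672 -0.358  0.01 ]
trayfloor [ 0.628 -0.027  0.008]
bar [0.65  0.141 0.007]<stdin>:15: RuntimeWarning: Mean of empty slice.
  ret = um.true_divide(
```

View pics/c1.png

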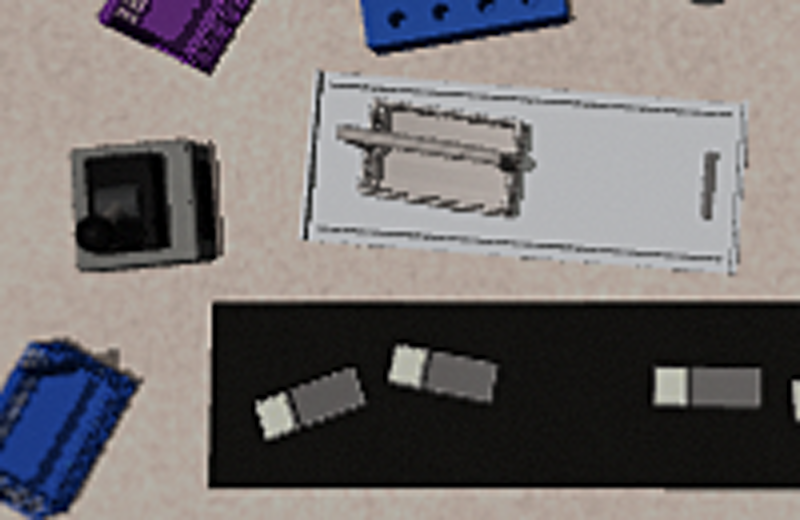

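View pics/c2.png

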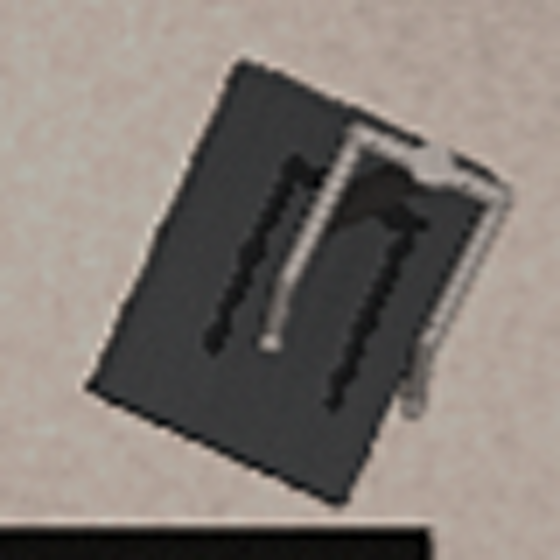

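```bash
python3 - <<'E'
from h import *
manip.movep([0.61,-0.28,0.42],[180,0,0])
snap('wrist','w1.png')
manip.movep([0.62,0.05,0.42],[180,0,0])
snap('wrist','w2.png')
print(manip.get_obs()['time'])
for n in 'w1','w2':
    im=cv2.imread(f'pics/{n}.png'); cv2.imwrite(f'pics/{n}b.png',cv2.resize(im,(800,500)))
E
```

```text
3.3083
```

View pics/w1.png

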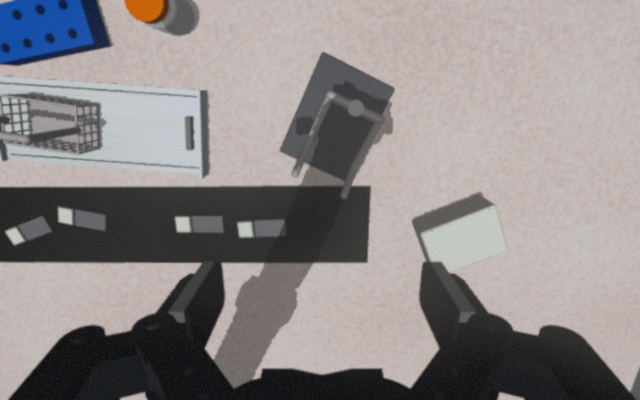

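View pics/w2.png

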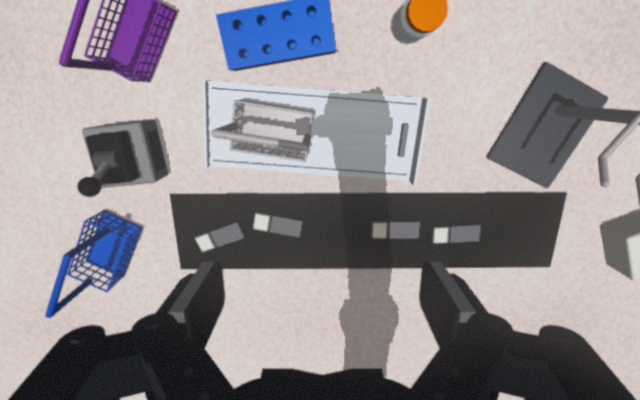

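```bash
python3 - <<'E'
import cv2
im=cv2.imread('pics/w1.png'); cv2.imwrite('pics/c3.png',cv2.resize(im[45:205,260:420],None,fx=5,fy=5,interpolation=cv2.INTER_CUBIC)[:600] if 0 else cv2.resize(im[80:205,270:410],None,fx=4.8,fy=4.8,interpolation=cv2.INTER_CUBIC))
im=cv2.imread('pics/w2.png'); cv2.imwrite('pics/c4.png',cv2.resize(im[70:190,195:435],None,fx=3.3,fy=3.3,interpolation=cv2.INTER_CUBIC))
E
```

```text
(no output)
```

View pics/c3.png

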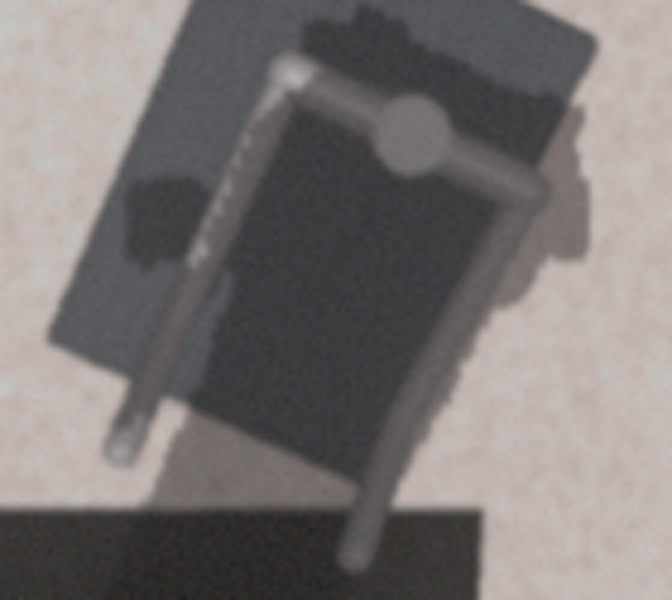

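View pics/c4.png

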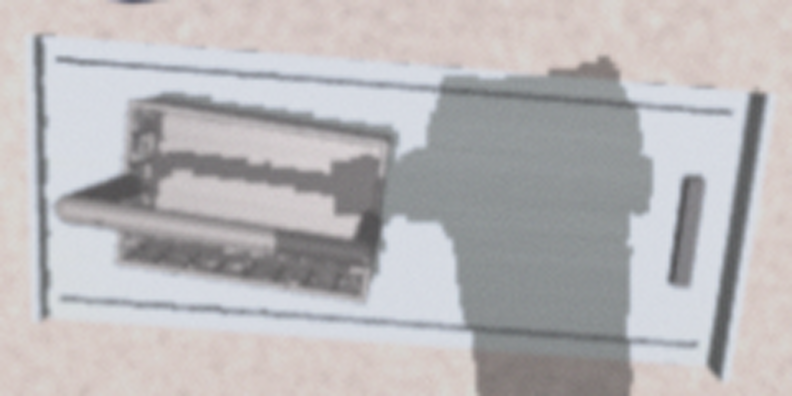

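```bash
python3 - <<'E'
from h import *
def L(n):
    z=np.load(f'pics/{n}.npz'); return z['im'],z['d'],dict(intrinsics=z['K'],D=z['D'],view=z['V'])
im,d,c1=L('w1')
f=lambda p,s,o:np.array(p)/s+np.array(o)
q=lambda p:f(p,4.8,(270,80))
post=onplane(c1,q([[413,133]]),.182)[0]; tips=onplane(c1,q([[121,445],[352,555]]),.196); cor=onplane(c1,q([[295,72],[535,192]]),.182)
print('post',post,'tips',tips,'cor',cor)
a=tips.mean(0)-post; print('len',np.linalg.norm(a[:2]),'yaw(-x dir)',np.degrees(np.arctan2(a[1],a[0])), 'tipw',np.linalg.norm(tips[0]-tips[1]))
t=tips[0]-tips[1]; t2=cor[0]-cor[1]; print('y axis ang',np.degrees(np.arctan2(t[1],t[0])),np.degrees(np.arctan2(t2[1],t2[0])))
C=cloud(c1,d)
for p in q([[413,133],[121,445],[352,555],[220,250],[450,320]]).round().astype(int): print('cl',p,C[p[1],p[0]].round(4))
im,d,c2=L('w2'); C=cloud(c2,d)
q2=lambda p:f(p,3.3,(195,70))
print('bar ends c4',onplane(c2,q2([[694,178],[680,285]]),.017))
print('stop top outer/inner', onplane(c2,q2([[766,95],[721,378],[750,95],[708,370]]),.032))
print('far wall top inner', onplane(c2,q2([[44,35],[46,318]]),.015))
print('floor edges', onplane(c2,q2([[200,45],[200,332]]),.004))
# tray fit from top: bright floor
b=onplane(c2,q2([[70,210],[360,247]]),.139); print('basket bar',b,np.degrees(np.arctan2(*(b[0]-b[1])[[1,0]])))
m=(C[...,2]>.125)&(C[...,2]<.16); m[:, :190]=0; m[:70]=0;m[190:]=0;m[:,330:]=0
P=C[m]; print(m.sum(),P.mean(0),P.min(0),P.max(0)); 
r=cv2.minAreaRect((P[:,:2]*1000).astype(np.float32)); print(r)
m=(C[...,2]>.04)&(C[...,2]<.06); m[:, :190]=0; m[:70]=0;m[190:]=0;m[:,330:]=0
P=C[m]; print(m.sum(),P.mean(0),cv2.minAreaRect((P[:,:2]*1000).astype(np.float32)))
# lever ball
p=onplane(c2,[[89,186]],.072+.06*np.cos(.5)); print('ball',p, C[186,89])
E
```

```text
post [ 0.67029713 -0.31624685  0.182     ] tips [[ 0.6063327  -0.25415496  0.196     ]
 [ 0.58153767 -0.30407575  0.196     ]] cor [[ 0.68266681 -0.29130495  0.182     ]
 [ 0.65810018 -0.34258942  0.182     ]]
len 0.08491109742125781 yaw(-x dir) 154.06835626468032 tipw 0.055739382663254455
y axis ang 63.58698973258705 64.40434108327636
cl [356 108] [ 0.6703 -0.3156  0.1878]
cl [295 173] [ 0.6067 -0.2542  0.1988]
cl [343 196] [ 0.5817 -0.3036  0.1978]
cl [316 132] [ 0.6454 -0.2755  0.1768]
cl [364 147] [ 0.6301 -0.3259  0.1801]
bar ends c4 [[ 0.64984474 -0.07880213  0.017     ]
 [ 0.60050529 -0.07568016  0.017     ]]
stop top outer/inner [[ 0.68672876 -0.10407828  0.032     ]
 [ 0.55936628 -0.09433831  0.032     ]
 [ 0.68671943 -0.09710041  0.032     ]
 [ 0.56325431 -0.08794196  0.032     ]]
far wall top inner [[0.71291867 0.21212727 0.015     ]
 [0.58537482 0.22414631 0.015     ]]
floor edges [[0.70836745 0.14531122 0.004     ]
 [0.57567089 0.15335395 0.004     ]]
basket bar [[0.65122508 0.16982101 0.139     ]
 [0.63768898 0.06787352 0.139     ]] 82.43677604358687
837 [0.6443431  0.11897737 0.14308631] [0.63196524 0.06324773 0.12572475] [0.65688393 0.17372172 0.14629925]
((643.7060546875, 118.6847915649414), (112.08367919921875, 10.64676284790039), 81.32847595214844)
639 [0.64504744 0.12447459 0.0524883 ] ((643.1375732421875, 119.27751922607422), (111.94335174560547, 70.37290954589844), 80.71302795410156)
ball [[0.58477793 0.34383883 0.12465495]] [0.58814267 0.33516594 0.13675603]
```

Hook yaw is about -26° and the seat is at about (0.616,-0.290). Basket bar centre is (0.644,0.1187), lying at 81.4°. Tray axis is about 85.5°. The grey wire basket at w2 px (262,130) is the one meant: it stands in the tray and is neither blue (px 90,255) nor purple (px 120,40). Crop c4 above confirmed it. Next I'll grasp it.

```bash
python3 - <<'E'
from h import *
for y in (81.4,-98.6):
    for p in ([.644,.1187,.25],[.644,.1187,.145],[.644,.1187,.30]): print(y,p,manip.ik(p,[180,0,y]))
for y in (64,-116):
    for p in ([.6163,-.2898,.27],[.6163,-.2898,.1865],[.49,-.23,.29]): print(y,p,manip.ik(p,[180,0,y]))
E
```

```text
81.4 [0.644, 0.1187, 0.25] [ -2.45096851  36.94983582 -17.81755115  80.79037047  11.79983552
  64.08719494 -30.67242357]
81.4 [0.644, 0.1187, 0.145] [ -3.06962011  42.95022483 -16.47959165  87.39991277  14.25410091
  51.72066663 -32.83099223]
81.4 [0.644, 0.1187, 0.3] [ -2.42108497  34.78849707 -18.15053208  76.50280697  10.87516561
  70.39680025 -29.77767405]
-98.6 [0.644, 0.1187, 0.25] [ 18.66657573  49.8662066  -65.91554191  80.02981229  45.37703127
  78.7152276  123.59186572]
-98.6 [0.644, 0.1187, 0.145] [ -43.06686527   57.80186322   64.81437115   88.83490812  -54.80632931
   69.56174149 -156.75476257]
-98.6 [0.644, 0.1187, 0.3] [ 18.12468799  46.84157118 -65.88608805  75.74883061  42.12055114
  83.08098869 126.50832291]
64 [0.6163, -0.2898, 0.27] [ 28.7373589   37.95558423 -10.27162345  74.30650622   6.77772142
  68.32420283  -7.90804946]
64 [0.6163, -0.2898, 0.1865] [ 28.78722357  42.03784378 -10.12153787  80.37885672   7.95205982
  58.27800232  -8.96589923]
64 [0.49, -0.23, 0.29] [28.89302512 23.8256547  -8.88808408 96.72356395  4.14241407 59.77075563
 -7.33648292]
-116 [0.6163, -0.2898, 0.27] [  -1.82178982   46.41649644   53.94317058   75.50981523  -37.10526043
   76.09618081 -154.08161223]
-116 [0.6163, -0.2898, 0.1865] [  -2.40069155   51.56850256   53.8937436    81.57227241  -42.83919606
   68.55962548 -149.23882428]
-116 [0.49, -0.23, 0.29] [ -10.62103135   31.63552947   54.06834863   97.90482188  -27.93409273
   65.04148342 -154.41418966]
```

```bash
python3 - <<'E'
from h import *
manip.movep([.644,.1187,.25],[180,0,81.4])
manip.servo_line([.644,.1187,.146],feed=0.08)
print(manip.get_obs()['eef_pos'])
manip.set_gripper(0.0)
o=manip.get_obs(); print(o['time'],o['width'],o['wrist_force'])
manip.servo_line([.644,.1187,.30],feed=0.1)
o=manip.get_obs(); print(o['time'],o['width'],o['wrist_force'],o['tool_rot'])
snap('side','s1.png'); snap('wrist','w3.png')
E
```

```text
[0.64440401 0.11884298 0.1467038 ]
6.525 0.09167383295339088 [-1.51019727  0.25511495  1.33660177]
8.2167 0.09414144458314538 [ 0.29349179  0.20296897 -1.45218605] [-1.79912179e+02  3.71063258e-02  8.14053342e+01]
```

View pics/s1.png

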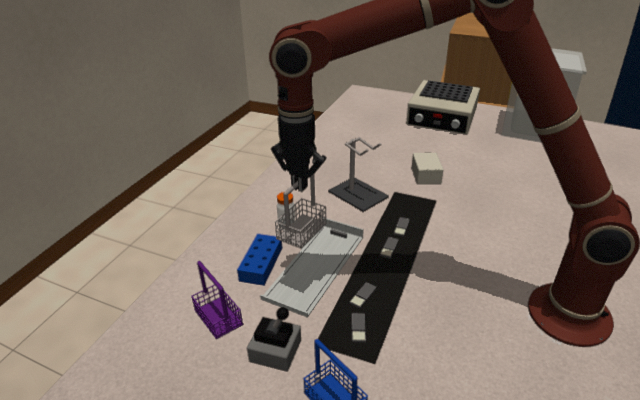

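View pics/w3.png

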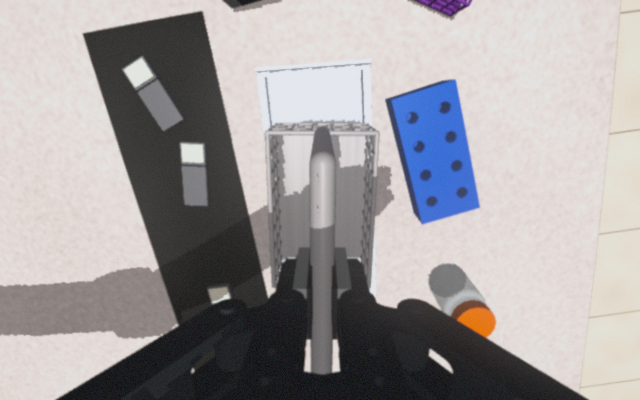

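Basket is held by the bar and upright: in the wrist view the bar runs down column 322 with the basket square below it. Now I'll hang it.

```bash
python3 - <<'E'
from h import *
e=np.array([math.cos(math.radians(154.1)),math.sin(math.radians(154.1))]); s=np.array([.6163,-.2898])
p=s+.13*e
manip.servo_line([p[0],p[1],.29],[180,0,64.1],feed=0.15)
p=s+.10*e
manip.servo_line([p[0],p[1],.235],feed=0.12)
manip.servo_line([s[0],s[1],.235],feed=0.06)
o=manip.get_obs(); print(o['time'],o['width'],o['wrist_force'],o['eef_pos'])
snap('side','s2.png'); snap('wrist','w4.png')
E
```

```text
13.4917 0.09203543607786574 [ 0.88970603  0.74388669 -2.44507241] [ 0.61607085 -0.28973768  0.23510227]
```

View pics/s2.png

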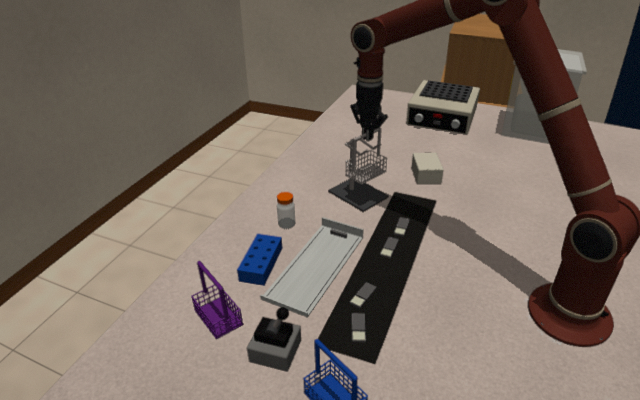

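View pics/w4.png

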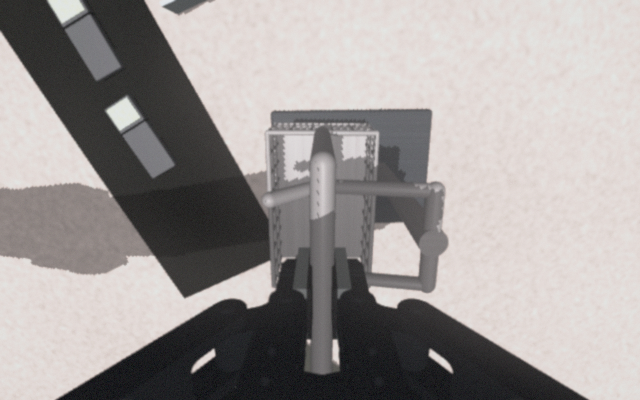

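The wrist view shows the bar (column 322) over both prongs (rows ~190 and ~282), between the post at (433,243) and the tips. Lowering now.

```bash
python3 - <<'E'
from h import *
s=np.array([.6163,-.2898])
for z in (.20,.193,.189):
    manip.servo_line([s[0],s[1],z],feed=0.04)
    o=manip.get_obs(); print(o['time'],o['width'],o['wrist_force'],o['eef_pos'])
snap('side','s3.png')
E
```

```text
14.6167 0.09600081861286884 [ 0.78993121 -0.37729469 -1.3644711 ] [ 0.61656049 -0.28988983  0.20037603]
14.9417 0.0927261872110423 [ 0.57871716  0.00329483 -1.18453906] [ 0.61599363 -0.28968499  0.19247601]
15.1917 0.09125035474528702 [ 0.48737201 -0.25517881 -2.87634771] [ 0.61661377 -0.28989819  0.18904123]
```

```bash
python3 -c "
import cv2;im=cv2.imread('pics/s3.png');cv2.imwrite('pics/s3c.png',cv2.resize(im[80:220,300:450],None,fx=4,fy=4,interpolation=cv2.INTER_CUBIC))"
```

```text
(no output)
```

View pics/s3c.png

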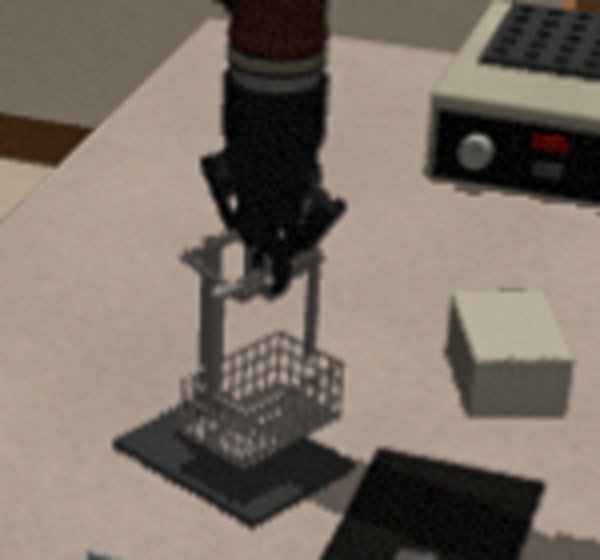

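```bash
python3 - <<'E'
from h import *
s=np.array([.6163,-.2898])
for z in (.1875,.186,.1845,.183):
    manip.servo_line([s[0],s[1],z],feed=0.03)
    o=manip.get_obs(); print(o['time'],o['wrist_force'],o['eef_pos'][2])
    if o['wrist_force'][2]>1: break
manip.set_gripper(0.35); manip.hold(.3)
p=o['eef_pos']
manip.servo_line([p[0],p[1],.27],feed=0.08)
snap('side','s4.png');
manip.servo_line([p[0],p[1]+.03,.33],feed=0.15)
manip.movep([0.60,-0.22,0.40],[180,0,0])
snap('wrist','w5.png'); print(manip.get_obs()['time'])
E
python3 -c "
import cv2;im=cv2.imread('pics/s4.png');cv2.imwrite('pics/s4c.png',cv2.resize(im[80:220,300:450],None,fx=4,fy=4,interpolation=cv2.INTER_CUBIC))"
```

```text
15.4917 [ 1.52324499 -1.00632325  0.93943748] 0.1881174548352807
15.7417 [ 3.79415534 -2.52919716  3.00514432] 0.18711806855871402
19.2667
```

View pics/s4c.png

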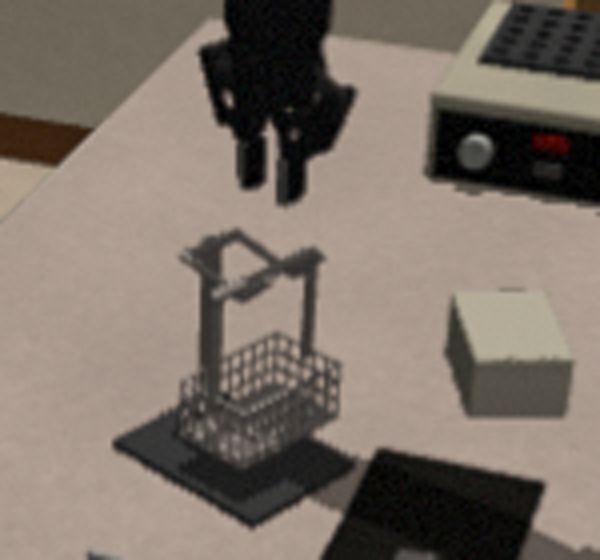

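View pics/w5.png

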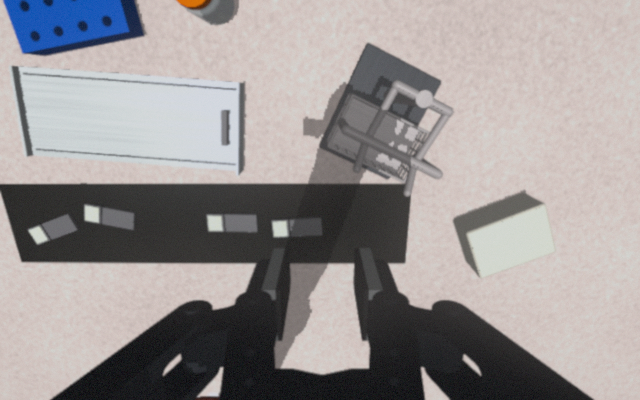

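The basket hangs on both prongs (w5 px (390,150)). Now a precise view of the tray and the cases.

```bash
python3 - <<'E'
from h import *
z=np.load('pics/w5.npz');c=dict(intrinsics=z['K'],D=z['D'],view=z['V'])
b=onplane(c,[[341,126],[438,174]],.1805);print('bar mid',b.mean(0),np.linalg.norm(b[0]-b[1]),'want .6163 -.2898')
manip.set_gripper(1.0)
manip.movep([0.57,0.04,0.36],[180,0,0])
im,d,cal=snap('wrist','w6.png'); print(manip.get_obs()['time'])
cv2.imwrite('pics/w6c.png',cv2.resize(im[60:280,190:590],None,fx=2,fy=2,interpolation=cv2.INTER_CUBIC))
im2,d2,cal2=snap('top','t2.png')
cv2.imwrite('pics/t2c.png',cv2.resize(im2[170:235,225:355],None,fx=6,fy=6,interpolation=cv2.INTER_CUBIC))
E
```

```text
bar mid [ 0.62060175 -0.28851345  0.1805    ] 0.11031072438295511 want .6163 -.2898
20.9333
```

View pics/w6.png

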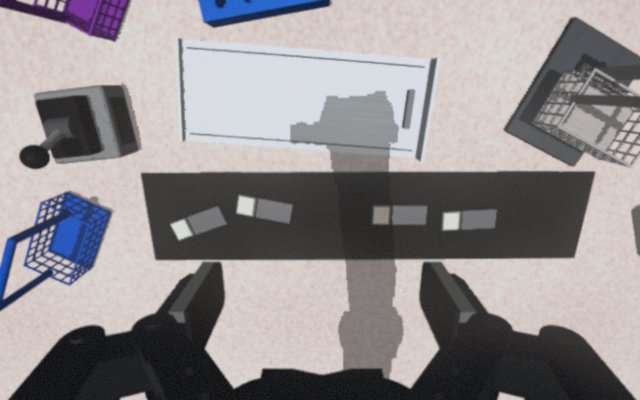

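View pics/t2c.png

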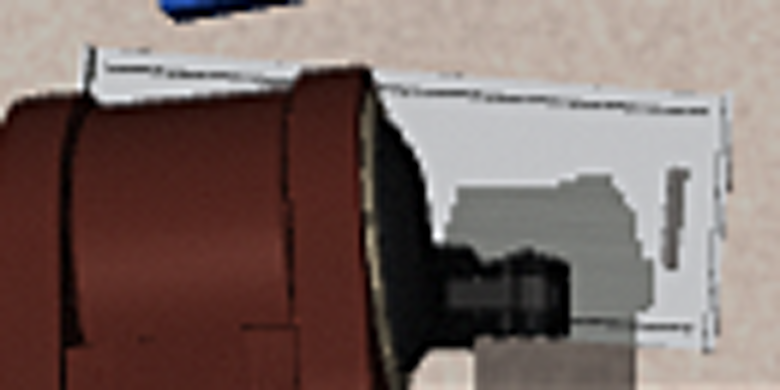

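```bash
python3 - <<'E'
from h import *
z=np.load('pics/w6.npz');c=dict(intrinsics=z['K'],D=z['D'],view=z['V']);im=z['im']
z0=np.load('pics/top0.npz');c0=dict(intrinsics=z0['K'],D=z0['D'],view=z0['V'])
cv2.imwrite('pics/w6t.png',cv2.resize(im[30:165,170:445],None,fx=2.9,fy=2.9,interpolation=cv2.INTER_CUBIC))
cv2.imwrite('pics/w6b.png',cv2.resize(im[50:170,380:450],None,fx=5,fy=5,interpolation=cv2.INTER_CUBIC))
cv2.imwrite('pics/t0b.png',cv2.resize(z0['im'][170:235,230:350],None,fx=6.5,fy=6.5,interpolation=cv2.INTER_CUBIC))
# upper/lower edges: gradient of tray vs table (blue excess)
b=im[...,0].astype(int)-im[...,2]
top=[];bot=[]
for u in list(range(195,300,5)):
    col=b[:,u]>-2
    ys=np.where(col[35:165])[0]+35
    top.append((u,ys.min()));bot.append((u,ys.max()))
for e in (top,bot):
    P=onplane(c,e,.004)[:,:2]; vx,vy,x,y=cv2.fitLine(P.astype(np.float32),cv2.DIST_HUBER,0,.001,.001).ravel(); print(np.degrees(np.arctan2(vy,vx)),x,y, e[0],e[-1])
E
```

```text
85.53426 0.70721316 0.13932651 (195, np.int64(40)) (295, np.int64(48))
85.372 0.5778103 0.1449549 (195, np.int64(140)) (295, np.int64(148))
```

View pics/w6t.png

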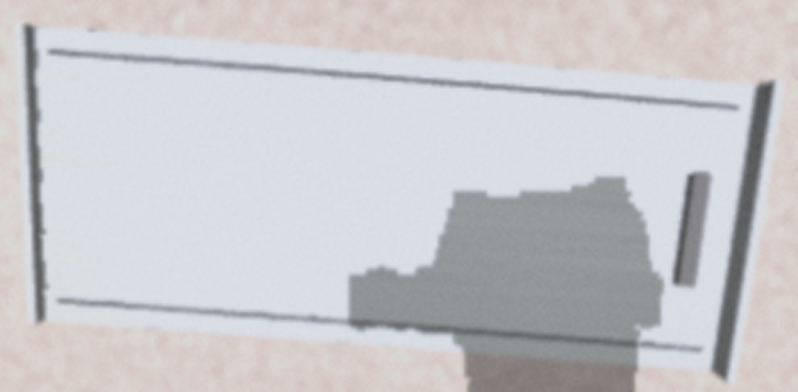

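View pics/w6b.png

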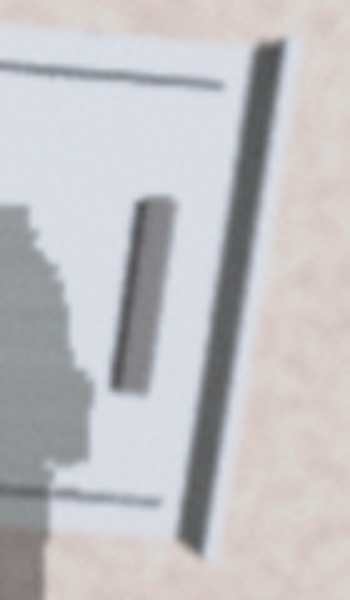

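View pics/t0b.png

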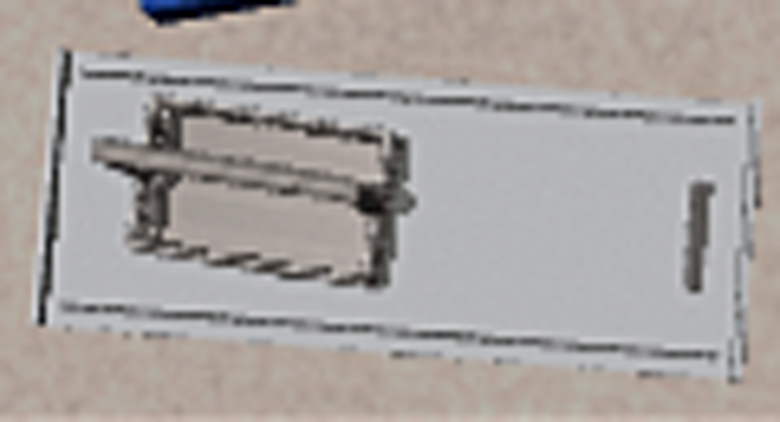

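```bash
python3 - <<'E'
from h import *
z=np.load('pics/w6.npz');c=dict(intrinsics=z['K'],D=z['D'],view=z['V'])
z0=np.load('pics/top0.npz');c0=dict(intrinsics=z0['K'],D=z0['D'],view=z0['V'])
A=math.radians(85.45); X=np.array([math.cos(A),math.sin(A)]);Y=np.array([-X[1],X[0]])
q=lambda p:np.array(p)/5+np.array([380,50])
b=onplane(c,q([[158,200],[136,393]]),.017)[:,:2]; print('bar',b, b.mean(0)+.14*X)
s=onplane(c,q([[284,42],[206,550]]),.032)[:,:2]; print('stopin',s, s.mean(0)+.161*X)
s=onplane(c,q([[253,48],[182,538]]),.004)[:,:2]; print('stopin floor',s, s.mean(0)+.161*X)
b0=onplane(c0,np.array([[700,237]])/6.5+[230,170],.017)[:,:2]; print('top bar',b0+.14*X)
# side lines mid
p=np.array([.70721316,.13932651]);r=np.array([.5778103,.1449549]); m=(p+r)/2; print('mid', m, 'offset of orig y', (m-np.array([.636,.063]))@Y,(p-r)@Y)
E
```

```text
bar [[ 0.64946484 -0.0792676 ]
 [ 0.60004928 -0.07705068]] [0.63586313 0.06139965]
stopin [[ 0.68660517 -0.10371841]
 [ 0.56040964 -0.09500887]] [0.63627938 0.06112897]
stopin floor [[ 0.68741636 -0.10462288]
 [ 0.55824299 -0.09624481]] [0.63560165 0.06005876]
top bar [[0.63380872 0.05931724]]
mid [0.64251173 0.1421407 ] offset of orig y -0.00021305201842835775 -0.1294415398086712
```

Tray origin is (0.636,0.061) with its axis at 85.45°, and the estimates agree to within about 2 mm. Next is a case detector and a pick-and-place helper.

```bash
cat >> h.py <<'E'
from scipy.spatial.transform import Rotation as R
A=math.radians(85.45); TX=np.array([math.cos(A),math.sin(A),0]);TY=np.array([-TX[1],TX[0],0]);O=np.array([.636,.061,0])
VIEW=([0.57,0.04,0.36],[180,0,0])
def toT(p): p=np.asarray(p)-O; return np.array([p@TX,p@TY,p[2]])
def detect(name='wrist',f=None):
    im,d,cal=snap(name,f); g=cv2.cvtColor(im,cv2.COLOR_BGR2GRAY)
    h,w=g.shape;u,v=np.meshgrid(np.arange(w),np.arange(h))
    P=onplane(cal,np.c_[u.ravel(),v.ravel()],.011).reshape(h,w,3)
    m=((g>58)&(P[...,0]>.415)&(P[...,0]<.528)&(P[...,1]>-.27)&(P[...,1]<.31)).astype(np.uint8)
    m=cv2.morphologyEx(m,cv2.MORPH_CLOSE,np.ones((3,3)))
    n,l,s,c=cv2.connectedComponentsWithStats(m); out=[]
    for i in range(1,n):
        if s[i,4]<60: continue
        Q=P[l==i]; r=cv2.minAreaRect((Q[:,:2]*1000).astype(np.float32))
        a,b=r[1]; pts=cv2.boxPoints(r); e=[pts[1]-pts[0],pts[2]-pts[1]]; e=max(e,key=np.linalg.norm)
        ang=np.degrees(np.arctan2(e[1],e[0]))%180
        out.append((np.array(r[0])/1000,ang,max(a,b),min(a,b),c[i]))
    return out
E
python3 - <<'E'
from h import *
for x in detect(): print(x)
E
```

```text
(array([0.47174542, 0.16562825]), np.float32(90.08736), 288.7571105957031, 112.25154113769531, array([209.6292517 , 207.11552897]))
(array([ 0.48776462, -0.15269135]), np.float32(89.8417), 234.1952667236328, 78.80378723144531, array([450.16516155, 202.86514148]))
(array([0.43491318, 0.10073332]), np.float32(89.81626), 133.00059509277344, 39.425968170166016, array([276.49292453, 245.38089623]))
(array([ 0.43060281, -0.24516962]), np.float32(89.48374), 49.38275909423828, 28.25296974182129, array([510.22419929, 244.39857651]))
```

```bash
python3 - <<'E'
from h import *
im=cv2.imread('pics/w6.png');g=cv2.cvtColor(im,cv2.COLOR_BGR2GRAY)
for u,v in [(206,220),(275,210),(408,215),(478,219),(384,215),(250,235),(360,200),(540,200),(320,190),(360,240)]: print((u,v),g[v-1:v+2,u-1:u+2].mean())
E
sed -i 's/g>58/g>75/' h.py
python3 - <<'E'
from h import *
for x in detect(f='w7.png'): print(x)
for x in detect('top'): print('top',x)
E
```

```text
(206, 220) 120.11111111111111
(275, 210) 121.66666666666667
(408, 215) 118.33333333333333
(478, 219) 116.66666666666667
(384, 215) 136.77777777777777
(250, 235) 56.333333333333336
(360, 200) 43.22222222222222
(540, 200) 55.22222222222222
(320, 190) 55.77777777777778
(360, 240) 44.77777777777778
(array([0.471319  , 0.30130463]), np.float32(0.07835122), 112.1629867553711, 17.456844329833984, array([143.2443385 , 216.19070322]))
(array([0.48468793, 0.12227904]), np.float32(78.14953), 81.5437240600586, 32.047611236572266, array([263.58797524, 208.4933687 ]))
(array([ 0.47497409, -0.07651031]), np.float32(89.77422), 79.81605529785156, 29.714458465576172, array([400.18965517, 214.4683908 ]))
(array([0.4620314 , 0.22193823]), np.float32(109.86449), 81.80120849609375, 31.70058822631836, array([197.73166202, 223.16620241]))
(array([ 0.46658575, -0.17954918]), np.float32(92.9388), 81.1328353881836, 31.3482608795166, array([468.76585821, 219.46641791]))
top (array([0.47070718, 0.30325439]), np.float32(1.2637166), 110.27113342285156, 12.064918518066406, array([210.04494382, 257.79213483]))
top (array([ 0.4733537 , -0.07621352]), np.float32(90.02167), 74.72221374511719, 26.65793800354004, array([336.81481481, 256.18518519]))
top (array([ 0.46648822, -0.17922205]), np.float32(93.2556), 78.31346893310547, 28.644363403320312, array([371.23664122, 258.85114504]))
```

Four cases found, and the wrist and top views agree to within 2 mm. Placing the first case, the one at w7 px (400,214).

```bash
sed -i 's/P\[...,1\]<.31/P[...,1]<.285/' h.py; cat >> h.py <<'E'
def ok(L): return [x for x in L if 70<x[2]<90 and 24<x[3]<37]
ZG=.031; TH=.21
def rep(t): 
    o=manip.get_obs(); print(t,round(o['time'],2),o['width'].__round__(3),np.round(o['wrist_force'],1),np.round(o['eef_pos'],4))
    return o
def pick(xy,ang):
    manip.set_gripper(.75)
    manip.movep([xy[0],xy[1],.10],[180,0,ang])
    manip.servo_line([xy[0],xy[1],ZG],feed=.06)
    rep('down'); manip.set_gripper(0.); o=rep('grip')
    manip.servo_line([xy[0],xy[1],.10],feed=.12); rep('up')
def tpose(tx,th=TH,dz=.001,ty=0.,zg=None):
    z=.004+.04*math.sin(th)+dz
    tool=-math.sin(th)*TX+np.array([0,0,-math.cos(th)])
    p=O+tx*TX+ty*TY+np.array([0,0,z])-((zg or ZG)-.003)*tool
    rot=(R.from_rotvec(TY*th)*R.from_euler('xyz',[180,0,math.degrees(A)],degrees=True)).as_euler('xyz',degrees=True)
    return p,rot
def place(tx,th=TH,dz=.001,ty=0.,release=True,dxs=0.):
    p,rot=tpose(tx,th,dz,ty)
    up=p+[0,0,.07]
    manip.servo_line(up,rot,feed=.2)
    manip.servo_line(p+[0,0,.012],rot,feed=.12)
    manip.servo_line(p,rot,feed=.03); rep('placed')
    if release:
        manip.set_gripper(.6); rep('rel')
        manip.servo_line(up,rot,feed=.12)
E
python3 - <<'E'
from h import *
pick([.4745,-.0765],89.9)
p,rot=tpose(-.114); print(p,rot,manip.ik(p,rot))
snap('wrist','w8.png')
E
```

```text
down 24.14 0.753 [ 0.3 -0.3 -0.3] [ 0.4748 -0.0765  0.0313]
grip 24.57 0.324 [-0.8  0.3  4.7] [ 0.4747 -0.0765  0.0316]
up 25.3 0.318 [-1.1  0.1 -0.9] [ 0.474  -0.0766  0.0996]
[ 0.62741952 -0.04682225  0.04072326] [180.         12.0321137  85.45     ] [ -2.87546293  48.85819148  -0.25591942  95.40735835  19.48910856
  38.99152244 -23.14781073]
```

View pics/w8.png

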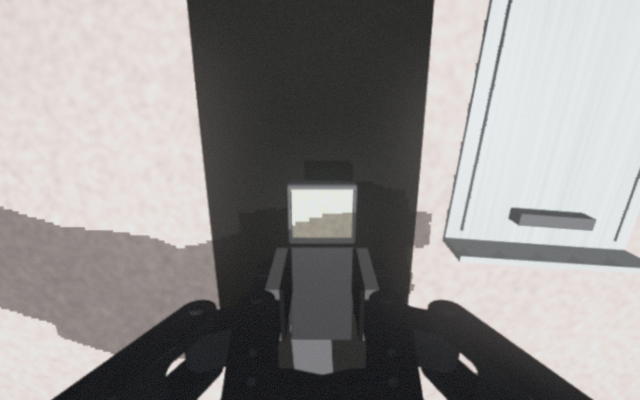

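Case is held square between the pads, label end forward at (322,214). Placing it.

```bash
python3 - <<'E'
from h import *
place(-.114)
snap('side','s5.png')
manip.movep(*VIEW); im,d,c=snap('wrist','w9.png'); rep('v')
cv2.imwrite('pics/w9b.png',cv2.resize(im[40:170,300:460],None,fx=4.5,fy=4.5,interpolation=cv2.INTER_CUBIC))
for x in detect(): print(x)
E
python3 -c "
import cv2;im=cv2.imread('pics/s5.png');cv2.imwrite('pics/s5c.png',cv2.resize(im[200:320,250:380],None,fx=4.5,fy=4.5,interpolation=cv2.INTER_CUBIC))"
```

```text
placed 27.47 0.321 [-0.1  0.1 -0.1] [ 0.6274 -0.0468  0.0406]
rel 27.82 0.602 [ 0.5  0.5 -0.3] [ 0.6275 -0.0468  0.0408]
v 29.77 0.6 [ 0.  -0.7 -0.2] [0.5696 0.0398 0.3582]
(array([0.48504297, 0.12222316]), np.float32(78.95053), 81.84324645996094, 32.320003509521484, array([264.56484642, 206.9394198 ]))
(array([0.46213031, 0.22186273]), np.float32(109.62921), 82.32368469238281, 32.52971267700195, array([198.31059246, 221.38509874]))
(array([ 0.46663596, -0.17941916]), np.float32(93.222496), 81.61759948730469, 32.18656921386719, array([470.54619565, 218.89764493]))
```

View pics/w9b.png

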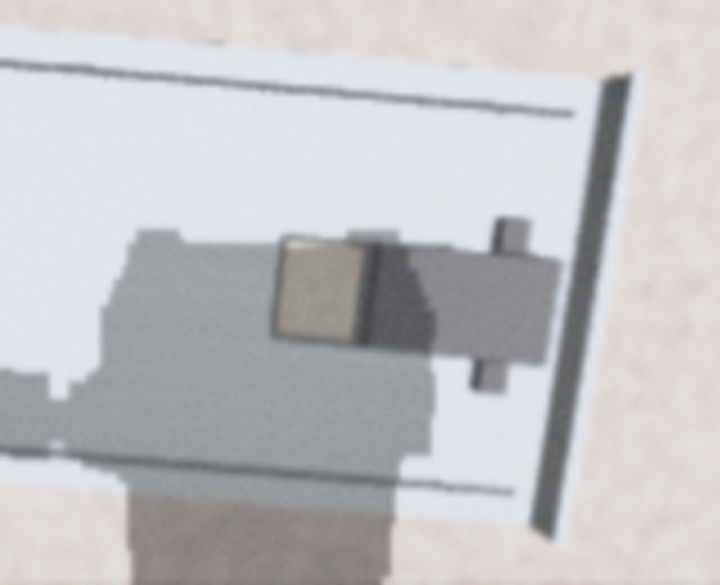

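View pics/s5c.png

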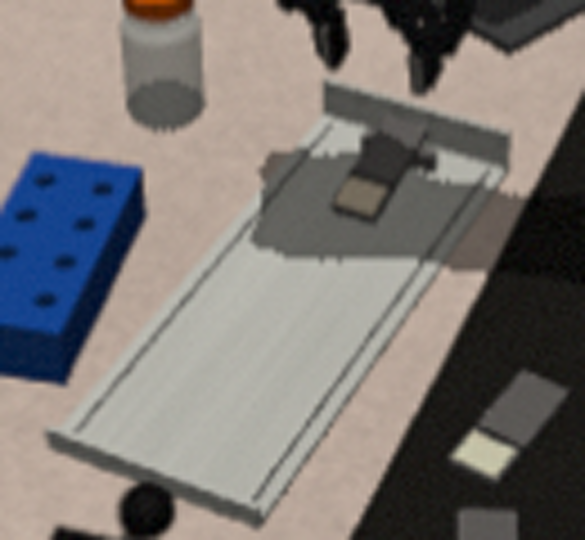

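```bash
python3 - <<'E'
from h import *
z=np.load('pics/w9.npz');c=dict(intrinsics=z['K'],D=z['D'],view=z['V'])
q=lambda p:np.array(p)/4.5+[300,40]
a=onplane(c,q([[283,238],[273,338]]),.012);b=onplane(c,q([[560,262],[543,365]]),.0285)
fa=[toT(x) for x in a];fb=[toT(x) for x in b];print(np.round(fa,4),np.round(fb,4)); print(np.mean(fa+fb,axis=0))
for P in (detect('top')): print('top',P)
E
```

```text
[[-0.0737 -0.0136  0.012 ]
 [-0.0741  0.0148  0.012 ]] [[-0.1503 -0.0138  0.0285]
 [-0.1503  0.0148  0.0285]]
[-0.11211149  0.00057503  0.02025   ]
top (array([ 0.46648822, -0.17922205]), np.float32(93.2556), 78.31346893310547, 28.644363403320312, array([371.23664122, 258.85114504]))
```

First case is at tray x=-0.114, y=0.0006, as planned. Doing the second.

```bash
cat >> h.py <<'E'
def rowview(f):
    manip.movep(*VIEW); im,d,c=snap('wrist',f+'.png'); rep('v')
    cv2.imwrite(f'pics/{f}b.png',cv2.resize(im[40:170,250:450],None,fx=4,fy=4,interpolation=cv2.INTER_CUBIC))
E
python3 - <<'E'
from h import *
L=ok(detect()); print(L); t=min(L,key=lambda x:x[0][1])
pick(t[0]-[.0003,0],t[1])
place(-.074)
snap('side','s6.png'); rowview('w10')
for x in detect(): print(x)
E
python3 -c "
import cv2;im=cv2.imread('pics/s6.png');cv2.imwrite('pics/s6c.png',cv2.resize(im[200:320,250:380],None,fx=4.5,fy=4.5,interpolation=cv2.INTER_CUBIC))"
```

```text
[(array([0.48492368, 0.12211942]), np.float32(78.50304), 81.78697967529297, 32.662696838378906, array([264.6817793 , 207.13857998])), (array([0.46207608, 0.2217843 ]), np.float32(109.67132), 82.1161880493164, 32.51939392089844, array([198.38565022, 221.61255605])), (array([ 0.46659338, -0.17949202]), np.float32(92.88646), 81.36750030517578, 32.28768539428711, array([470.5158371, 218.960181 ]))]
down 33.12 0.748 [-0.   0.2 -0.4] [ 0.4666 -0.1796  0.0314]
grip 33.55 0.322 [-0.6  0.1  5.8] [ 0.4665 -0.1796  0.0316]
up 34.27 0.32 [-0.1  0.5 -0.9] [ 0.4658 -0.1794  0.0996]
placed 36.8 0.321 [ 0.7 -0.2 -0.5] [ 0.6305 -0.0069  0.0406]
rel 37.16 0.601 [ 0.2 -0.2 -0.3] [ 0.6307 -0.007   0.0408]
v 39.08 0.603 [ 1.8 -0.1  0.4] [0.5696 0.0403 0.3582]
(array([0.48502573, 0.12228148]), np.float32(78.521774), 81.68073272705078, 32.534332275390625, array([264.96170213, 206.8706383 ]))
(array([0.4621702 , 0.22186899]), np.float32(109.73898), 82.41658020019531, 32.39529037475586, array([198.72132616, 221.3297491 ]))
```

View pics/w10b.png

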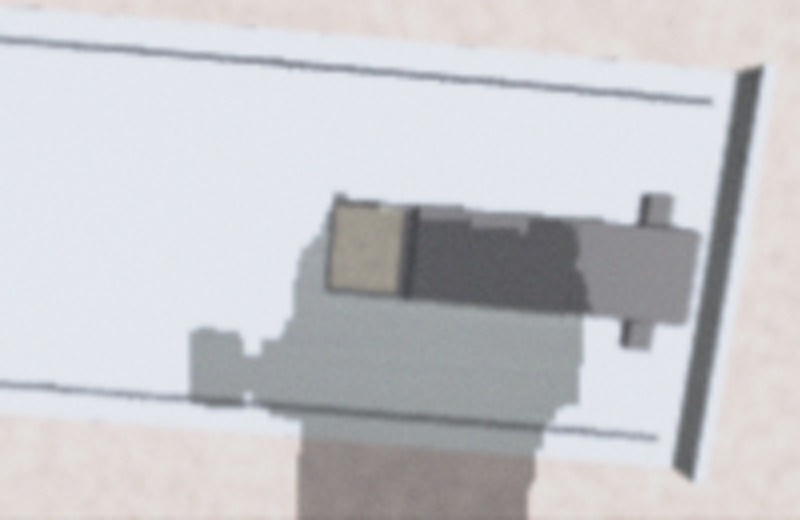

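View pics/s6c.png

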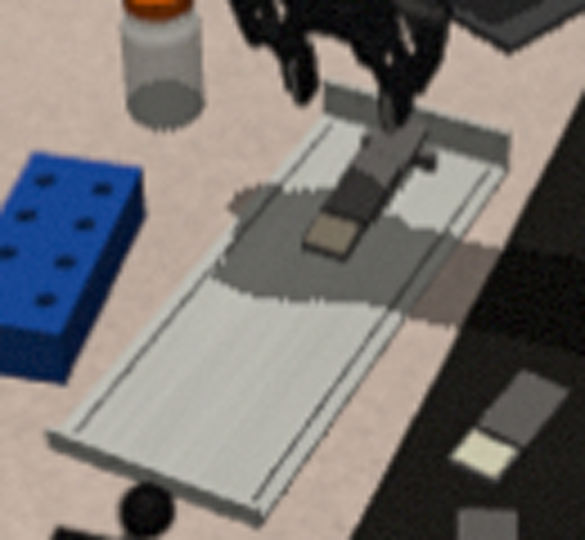

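Second case lies on the first, front edge at about w10b px (330,248). Continuing with the third.

```bash
python3 - <<'E'
from h import *
z=np.load('pics/w10.npz');c=dict(intrinsics=z['K'],D=z['D'],view=z['V'])
a=onplane(c,np.array([[333,204],[327,293]])/4+[250,40],.012);print([toT(x).round(4) for x in a],'want front -.0336')
L=ok(detect()); t=min(L,key=lambda x:x[0][1]); print(len(L))
pick(t[0]-[.0003,0],t[1])
place(-.034)
snap('side','s7.png'); rowview('w11')
for x in detect(): print(x)
E
```

```text
[array([-0.0344, -0.0128,  0.012 ]), array([-0.035 ,  0.0156,  0.012 ])] want front -.0336
2
down 41.87 0.744 [-0.4  0.9 -0.1] [0.4848 0.1224 0.0313]
grip 42.3 0.322 [-1.2 -0.9  5.2] [0.4847 0.1224 0.0316]
up 43.02 0.325 [ 0.3 -0.3 -0.3] [0.4841 0.1223 0.0996]
placed 45.23 0.324 [-1.4 -1.4 11.5] [0.635  0.0313 0.0432]
rel 45.59 0.601 [-0.6 -0.8 -0.5] [0.6335 0.0332 0.0403]
v 47.49 0.599 [-1.1  0.5 -0.7] [0.5696 0.0407 0.3581]
(array([0.46224774, 0.22178006]), np.float32(109.77722), 82.50835418701172, 32.39405822753906, array([199.09472744, 221.21358356]))
```

View pics/w11b.png

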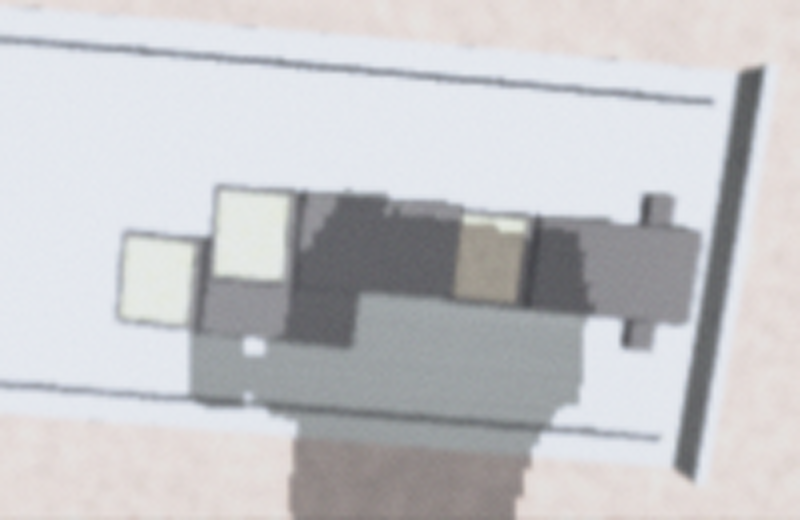

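The second case was knocked forward before or while the third was put down. The third now rests on it at w11b px (255,235), and the displaced one's label is at (160,278). Checking the side view.

```bash
python3 - <<'E'
from h import *
im,d,c=snap('side','s8.png')
cv2.imwrite('pics/s8c.png',cv2.resize(im[210:310,270:370],None,fx=6,fy=6,interpolation=cv2.INTER_CUBIC))
z=np.load('pics/w11.npz');c=dict(intrinsics=z['K'],D=z['D'],view=z['V'])
C=cloud(c,z['d'])
for n,p in dict(l2=(158,278),b2=(240,310),l3=(250,235),m3=(350,245),t3=(440,245),l1=(490,260),m1=(600,265),t1=(680,275),end2=(345,325)).items():
    u,v=(np.array(p)/4+[250,40]).round().astype(int); print(n,toT(np.median(C[v-1:v+2,u-1:u+2].reshape(-1,3),axis=0)).round(4))
E
```

```text
l2 [0.0208 0.0158 0.013 ]
b2 [-0.0062  0.024   0.0124]
l3 [-0.0073 -0.0007  0.0208]
m3 [-0.0409 -0.001   0.0202]
t3 [-0.069  -0.0033  0.0211]
l1 [-0.0861  0.0004  0.0154]
m1 [-0.1211 -0.0015  0.0229]
t1 [-0.1464 -0.0002  0.0279]
end2 [-0.0411  0.0252  0.0121]
```

View pics/s8c.png

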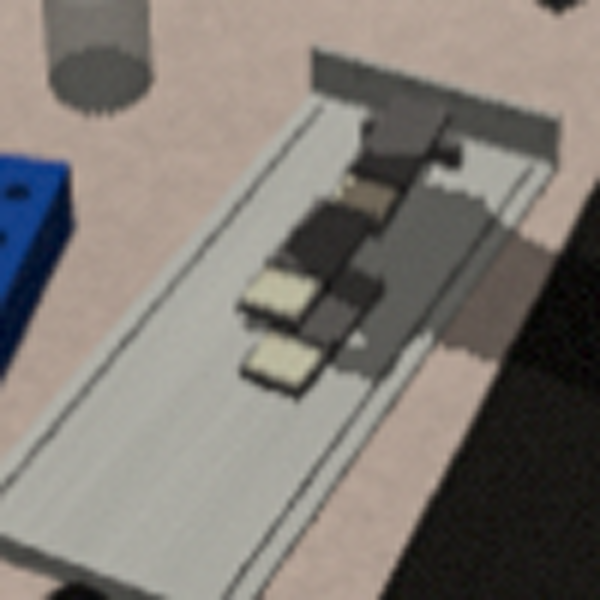

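The third lies flat on the knocked second. I'll put the third back on the mat, then re-pick the second.

```bash
python3 - <<'E'
from h import *
z=np.load('pics/w11.npz');c=dict(intrinsics=z['K'],D=z['D'],view=z['V'])
q=lambda p:np.array(p)/4+[250,40]
a=[toT(x) for x in onplane(c,q([[217,186],[212,278]]),.0205)]; print(np.round(a,4))
y=np.mean(a,0)[1]; x=np.mean(a,0)[0]-.04; print(x,y)
p=O+x*TX+y*TY
manip.set_gripper(.75)
yaw=math.degrees(A)
manip.servo_line([p[0],p[1],.12],[180,0,yaw],feed=.2)
manip.servo_line([p[0],p[1],.042],feed=.05); rep('down'); manip.set_gripper(0); rep('grip')
manip.servo_line([p[0],p[1],.12],feed=.1)
snap('wrist','w12.png')
# put on mat
m=[.4745,-.08]
manip.servo_line([m[0],m[1],.10],[180,0,90],feed=.2)
manip.servo_line([m[0],m[1],.0335],feed=.08); rep('mat')
manip.set_gripper(.6); manip.servo_line([m[0],m[1],.10],feed=.15)
rowview('w13')
for x in detect(): print(x)
E
```

```text
[[ 0.0036 -0.0152  0.0205]
 [ 0.0034  0.0133  0.0205]]
-0.03649732002233584 -0.0009481867815752205
down 51.23 0.747 [-1.2  0.5  0.2] [0.6343 0.0245 0.0424]
grip 51.67 0.313 [-0.7 -0.4  3.9] [0.6342 0.0245 0.0425]
mat 54.74 0.312 [0.  0.5 1.2] [ 0.4741 -0.0798  0.0335]
v 57.17 0.599 [-0.7  0.3  1.4] [0.5695 0.0394 0.3586]
(array([0.4621167 , 0.22170508]), np.float32(109.83179), 82.392822265625, 32.498138427734375, array([198.41007194, 221.48201439]))
(array([ 0.47425232, -0.07828922]), np.float32(89.98672), 81.64215087890625, 31.160310745239258, array([402.19520852, 213.57320319]))
```

View pics/w12.png

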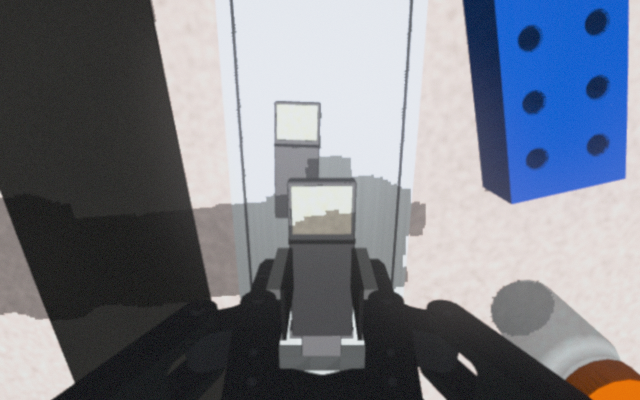

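View pics/w13.png

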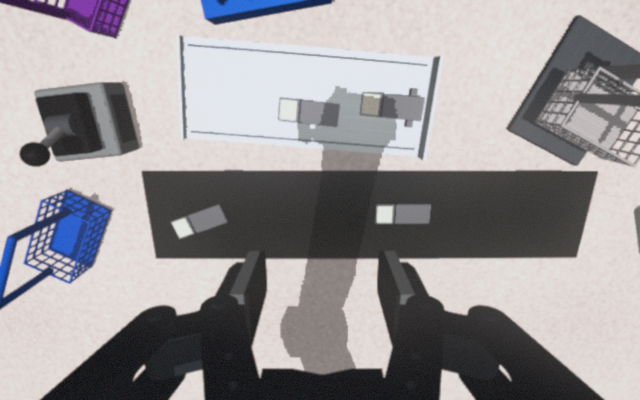

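The third is back on the mat at w13 px (403,214). The knocked second lies flat in the tray at (308,111) and the first is still on the bar. Measuring both.

View pics/w13b.png

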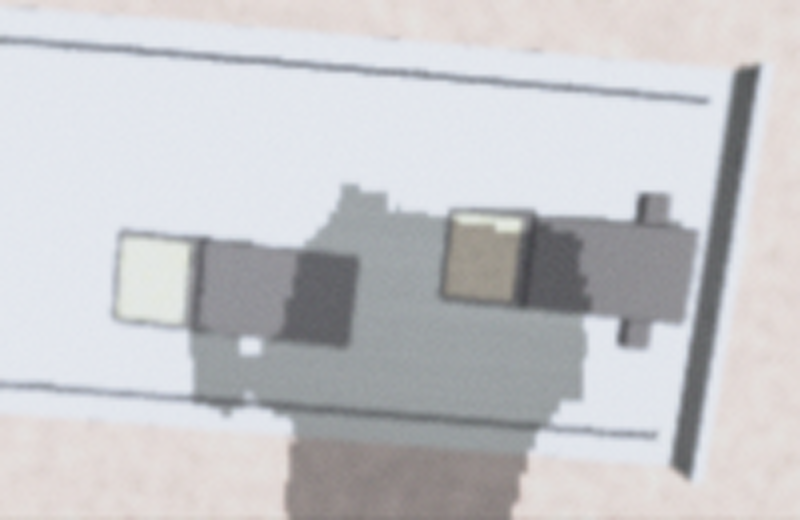

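```bash
python3 - <<'E'
from h import *
z=np.load('pics/w13.npz');c=dict(intrinsics=z['K'],D=z['D'],view=z['V'])
q=lambda p:np.array(p)/4+[250,40]
f=[toT(x) for x in onplane(c,q([[447,210],[441,299]]),.012)]+[toT(x) for x in onplane(c,q([[697,229],[684,323]]),.0285)]
print(np.round(f,4),np.mean(f,0)-[.0017,0,0])
P=onplane(c,q([[121,231],[114,320],[358,256],[350,346]]),.012); m=P.mean(0); v=(P[0]+P[1]-P[2]-P[3]); ang=math.degrees(math.atan2(v[1],v[0])); print(m,toT(m),ang,np.linalg.norm(v)/2)
import h
h.ZG=.032
pick(m[:2],ang)
h.ZG=.031
place(-.074)
rowview('w14'); snap('side','s9.png')
for x in detect(): print(x)
E
```

```text
[[-0.0725 -0.0137  0.012 ]
 [-0.0738  0.0146  0.012 ]
 [-0.1503 -0.0146  0.0285]
 [-0.151   0.0146  0.0285]] [-0.11359981  0.00021921  0.02025   ]
[0.61888713 0.05667315 0.012     ] [-0.00567076  0.01671569  0.012     ] 83.98507814044018 0.07876449817858243
down 60.01 0.752 [0.5 0.1 0.9] [0.6193 0.0567 0.0325]
grip 60.43 0.324 [-1.4  0.4  4.4] [0.6193 0.0567 0.0327]
up 61.15 0.325 [ 0.2  0.3 -1.1] [0.6182 0.0567 0.0993]
placed 62.81 0.32 [1.  0.2 0.6] [ 0.6305 -0.0069  0.0406]
rel 63.17 0.6 [-0.1 -0.2  0.3] [ 0.6306 -0.007   0.0408]
v 65.07 0.607 [ 1.4  0.5 -0.9] [0.5696 0.0405 0.3582]
(array([0.46229828, 0.22181866]), np.float32(110.11539), 82.32079315185547, 32.44276428222656, array([198.91577061, 221.44623656]))
(array([ 0.47468375, -0.07825809]), np.float32(90.078606), 81.4638900756836, 31.184932708740234, array([402.8969163 , 213.73303965]))
```

View pics/w14b.png

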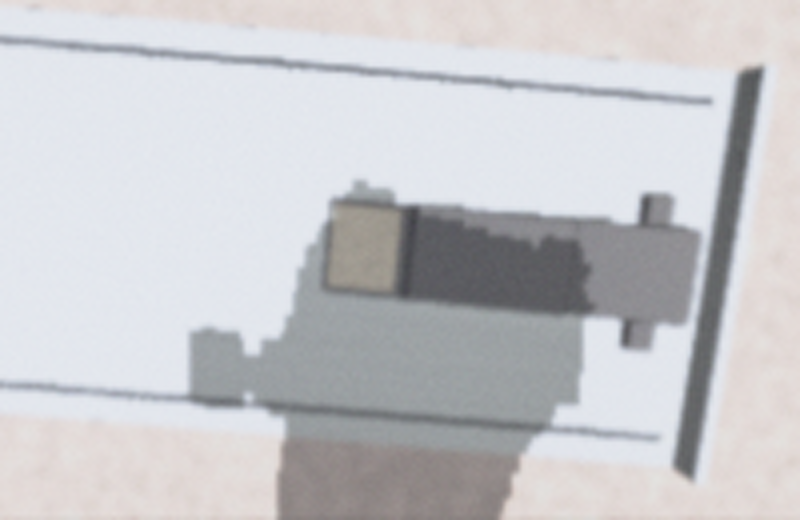

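Second restored at the right place. Third now, with a check of the row picture before lowering.

```bash
python3 - <<'E'
from h import *
L=ok(detect()); t=min(L,key=lambda x:x[0][1])
pick(t[0]-[.0003,0],t[1])
place(-.034)
rowview('w15'); snap('side','s10.png')
for x in detect(): print(x)
E
```

```text
down 68.33 0.751 [ 0.2  0.7 -0. ] [ 0.4748 -0.0783  0.0313]
grip 68.77 0.322 [-0.7 -0.4  5. ] [ 0.4747 -0.0783  0.0316]
up 69.49 0.319 [ 0.   0.2 -0.6] [ 0.4741 -0.0781  0.0996]
placed 71.8 0.325 [ 0.2  0.5 -0.2] [0.6337 0.0329 0.0406]
rel 72.16 0.6 [0.2 0.4 0.1] [0.6338 0.0329 0.0408]
v 74.03 0.599 [ 0.1  0.1 -0.4] [0.5697 0.0408 0.3582]
(array([0.4621413 , 0.22179469]), np.float32(109.76137), 82.68402862548828, 32.52085876464844, array([199.05609973, 221.41139804]))
```

View pics/w15b.png

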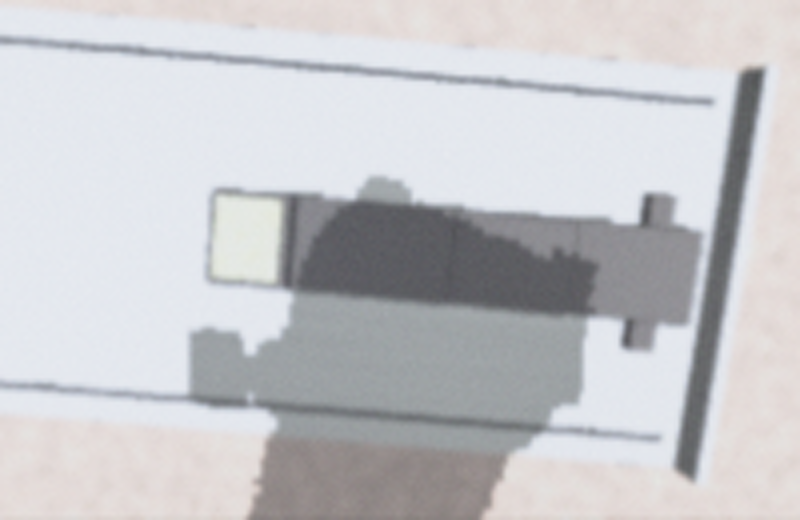

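Three cases are now in a clean shingled line: front edge at w15b px (210,235), tail of the third at (455,255), tail of the second at (578,265). Last case next.

```bash
python3 - <<'E'
from h import *
L=ok(detect()); t=min(L,key=lambda x:x[0][1]); print(t)
pick(t[0]-[.0003,0],t[1])
place(.006)
rowview('w16'); snap('side','s11.png')
im,d,c=snap('wrist','w17.png')
cv2.imwrite('pics/w16b.png',cv2.resize(im[30:170,180:460],None,fx=2.8,fy=2.8,interpolation=cv2.INTER_CUBIC))
for x in detect(): print(x)
C=cloud(c,d)
# top-surface profile along tray midline
for x in np.arange(-.155,.06,.01):
    u,v=proj(c,O+x*TX+[0,0,.02])[0].round().astype(int); print(toT(np.median(C[v-1:v+2,u-1:u+2].reshape(-1,3),axis=0)).round(4))
E
```

```text
(array([0.46222745, 0.22191772]), np.float32(110.16823), 82.32878112792969, 32.35706329345703, array([199.03046595, 221.55376344]))
down 77.08 0.749 [ 0.3 -0.8 -0.4] [0.4622 0.222  0.0314]
grip 77.51 0.322 [-1.7 -0.   6.3] [0.4621 0.222  0.0316]
up 78.23 0.321 [ 0.2 -0.5 -0.9] [0.4614 0.2218 0.0995]
placed 80.72 0.326 [ 0.7 -0.1 -0. ] [0.6369 0.0728 0.0406]
rel 81.08 0.601 [-0.2 -0.5  0.3] [0.637  0.0728 0.0408]
v 82.92 0.598 [-0.2  0.2  0.5] [0.5698 0.0413 0.3581]
[-0.1602  0.0011  0.0048]
[-1.43e-01 -1.00e-04  2.70e-02]
[-0.133  -0.0003  0.0243]
[-0.1245  0.0005  0.0241]
[-0.1145  0.0002  0.0211]
[-0.1042 -0.0005  0.0274]
[-0.094  -0.0008  0.0257]
[-0.0841  0.0002  0.0233]
[-0.0753 -0.0002  0.0213]
[-0.0642 -0.0008  0.0275]
[-0.0542  0.0001  0.025 ]
[-0.0453 -0.0003  0.0237]
[-0.0351 -0.0006  0.0215]
[-0.0248  0.      0.0271]
[-0.0145 -0.0003  0.0251]
[-0.0055 -0.0007  0.0237]
[0.0047 0.0002 0.0214]
[ 0.0153 -0.0001  0.0182]
[0.0258 0.0008 0.0172]
[0.035  0.0003 0.0155]
[ 0.0459 -0.      0.0124]
[0.0577 0.0011 0.0043]
```

View pics/w16b.png

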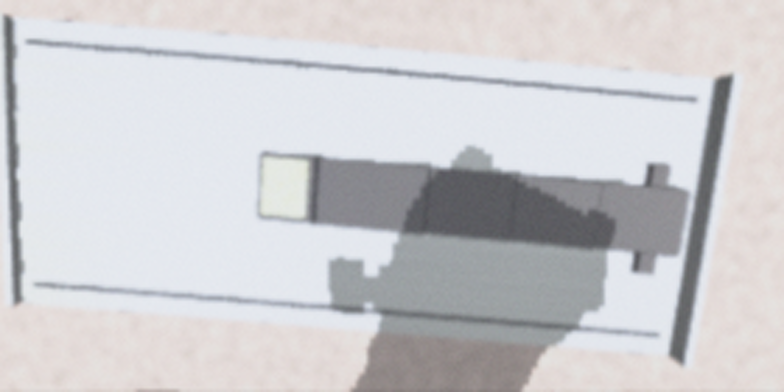

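View pics/w17.png

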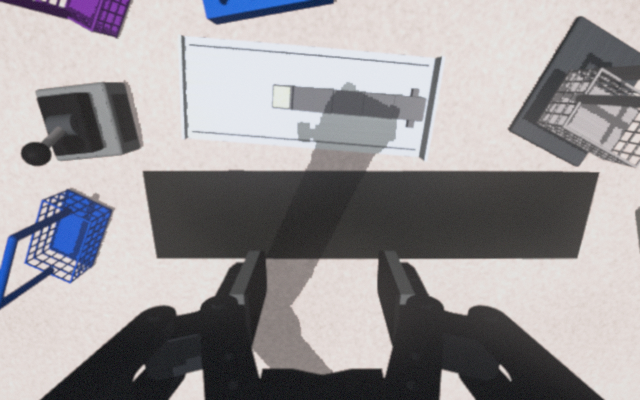

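The profile is a clean saw-tooth at 40 mm pitch and the mat is empty. Now the dryer lever; taking a closer view.

```bash
python3 - <<'E'
from h import *
manip.set_gripper(0.0)
manip.movep([0.54,0.33,0.33],[180,0,0])
im,d,c=snap('wrist','w18.png'); rep('v')
C=cloud(c,d); m=(C[...,2]>.115)&(C[...,2]<.16)&(abs(C[...,0]-.6)<.08)&(abs(C[...,1]-.33)<.08)
print(m.sum(),np.median(C[m],0)); v,u=np.where(m); print(u.mean(),v.mean())
b=(abs(C[...,2]-.05)<.004)&(abs(C[...,0]-.6)<.09)&(abs(C[...,1]-.33)<.09)
print(b.sum(),cv2.minAreaRect((C[b][:,:2]*1000).astype(np.float32)))
cv2.imwrite('pics/w18m.png',(b*255).astype(np.uint8))
E
```

```text
v 84.78 -0.0 [-0.4 -0.1  0.2] [0.541  0.327  0.3309]
595 [0.58657463 0.3414693  0.13651296]
305.94453781512607 128.71428571428572
3126 ((584.3162841796875, 360.3258361816406), (137.39996337890625, 126.34993743896484), 5.336704730987549)
```

View pics/w18.png

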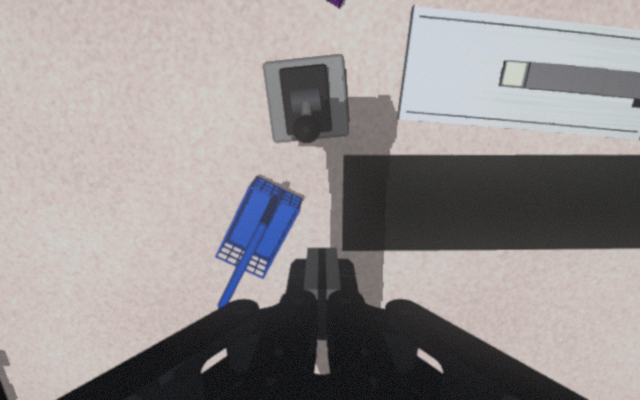

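```bash
python3 - <<'E'
from h import *
z=np.load('pics/w18.npz');c=dict(intrinsics=z['K'],D=z['D'],view=z['V']);im=z['im'];C=cloud(c,z['d'])
P=onplane(c,[[264,64],[342,55],[349,134],[272,143]],.05)[:,:2]; m=P.mean(0); print(P.round(4),m)
for i in range(4):
    e=P[(i+1)%4]-P[i]; print(np.linalg.norm(e).round(4),np.degrees(np.arctan2(e[1],e[0])).round(1))
b=onplane(c,[[306,128]],.1247)[0,:2]; print('ball',b,b-m,np.linalg.norm(b-m),np.degrees(np.arctan2(*(m-b)[::-1])))
hsv=cv2.cvtColor(im,cv2.COLOR_BGR2HSV); bl=(hsv[...,0]>105)&(hsv[...,0]<130)&(hsv[...,1]>120); bl[:, :200]=0; bl[:,310:]=0
Q=C[bl]; print(Q[:,:].min(0),Q.max(0))
for lo,hi in ((.0,.06),(.06,.12),(.12,.16)):
    q=Q[(Q[:,2]>lo)&(Q[:,2]<hi)]; print(lo,len(q),np.percentile(q,[1,99],axis=0).round(3))
E
```

```text
[[0.6475 0.3903]
 [0.6563 0.305 ]
 [0.571  0.2957]
 [0.5609 0.3855]] [0.60889046 0.34411086]
0.0858 -84.1
0.0858 -173.8
0.0904 96.4
0.0867 3.2
ball [0.58588029 0.34206543] [-0.02301017 -0.00204544] 0.02310090076598039 5.079827870385982
[0.38345017 0.32745004 0.00168343] [0.62007406 0.46567204 0.44874742]
0.0 3144 [[0.39  0.36  0.003]
 [0.506 0.459 0.052]]
0.06 23 [[0.495 0.389 0.064]
 [0.497 0.391 0.118]]
0.12 811 [[0.403 0.383 0.134]
 [0.496 0.436 0.142]]
```

```bash
python3 - <<'E'
from h import *
b=np.array([.586,.342]);u=np.array([math.cos(math.radians(5.5)),math.sin(math.radians(5.5))])
P=lambda s,z:[*(b+s*u),z]
manip.movep(P(-.052,.22),[180,0,5.5])
manip.servo_line(P(-.052,.14),feed=.1); rep('low')
for s in (-.02,.0,.015,.025,.030,.034,.037):
    manip.servo_line(P(s,.14),feed=.06); o=rep(s)
    f=np.dot(o['wrist_force'][:2],u)
    if f<-8: print('stop');break
snap('side','s12.png')
manip.servo_line(P(-.052,.14),feed=.1)
manip.servo_line(P(-.052,.30),feed=.15)
manip.movep([0.54,0.33,0.33],[180,0,0])
im,d,c=snap('wrist','w19.png'); rep('v')
E
```

```text
low 86.24 -0.001 [-0.6  0.5  0.2] [0.5349 0.337  0.1407]
-0.02 86.92 0.0 [-0.1 -0.6  0. ] [0.5663 0.34   0.1399]
0.0 87.41 0.002 [ 0.1 -0.5  1. ] [0.5863 0.3419 0.1399]
0.015 87.81 -0.001 [-0.4 -0.3  0.4] [0.6012 0.3432 0.1399]
0.025 88.12 -0.005 [ 0.4 -0.3  0. ] [0.6111 0.3443 0.14  ]
0.03 88.38 0.002 [-5.  -0.5  1.2] [0.6143 0.345  0.1397]
0.034 88.62 0.005 [-13.4  -0.8   7.1] [0.6147 0.345  0.1397]
stop
v 91.21 -0.005 [ 0.1  1.2 -1.2] [0.5401 0.3296 0.3297]
```

View pics/w19.png

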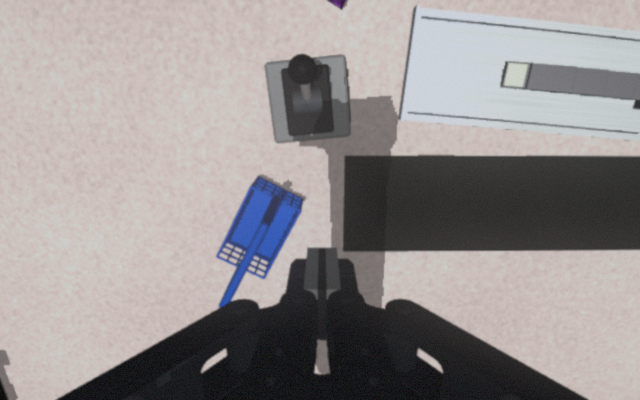

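View pics/s12.png

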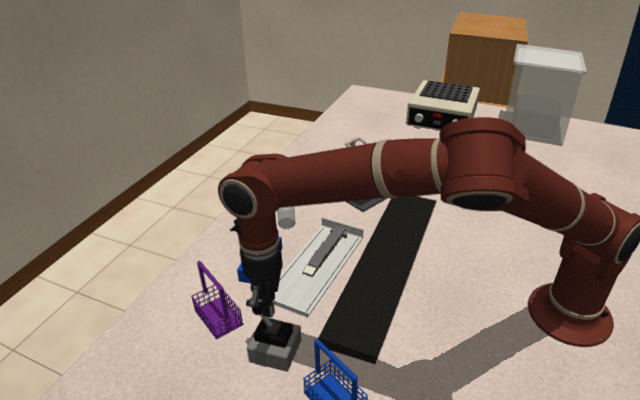

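The lever ball is now over the box's +x side (w19 px (302,68)). Final measurements follow.

```bash
python3 - <<'E'
from h import *
z=np.load('pics/w19.npz');c=dict(intrinsics=z['K'],D=z['D'],view=z['V'])
e=onplane(c,[[302,68]],.1247)[0]; print('ball moved',np.linalg.norm(e[:2]-[.586,.342]),'full=.0575, need>.0465')
manip.movep([0.55,-0.20,0.42],[180,0,0]); im,d,c=snap('wrist','w20.png'); rep('v')
cv2.imwrite('pics/w20b.png',cv2.resize(im,(800,500)))
C=cloud(c,d)
m=(C[...,2]>.165)&(C[...,2]<.2)&(abs(C[...,0]-.62)<.09)&(abs(C[...,1]+.29)<.09); print(m.sum())
for x in np.arange(-.155,.06,.02):
    u,v=proj(c,O+x*TX+[0,0,.02])[0].round().astype(int); print(toT(np.median(C[v-1:v+2,u-1:u+2].reshape(-1,3),axis=0)).round(3))
im,d,c=snap('top','t3.png')
E
```

```text
ball moved 0.0533876375588298 full=.0575, need>.0465
v 93.2 0.001 [-0.2 -0.1  0.7] [ 0.5509 -0.1984  0.4195]
3329
[-0.151  0.001  0.004]
[-0.137  0.     0.026]
[-0.115  0.001  0.021]
[-0.096 -0.001  0.025]
[-0.076 -0.     0.021]
[-0.058 -0.     0.026]
[-0.035 -0.     0.021]
[-0.018 -0.     0.025]
[0.004 0.    0.021]
[0.027 0.    0.017]
[0.053 0.001 0.005]
```

View pics/w20b.png

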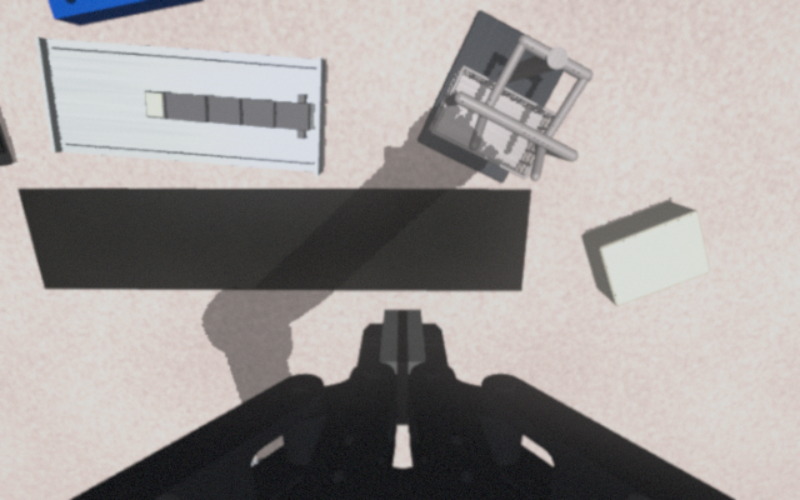

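View pics/t3.png

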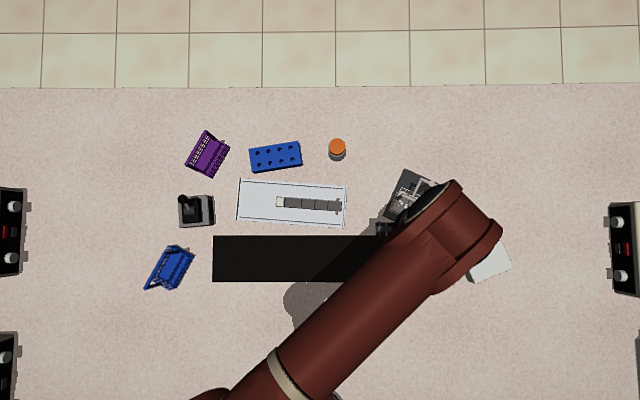

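```bash
python3 - <<'E'
from h import *
z=np.load('pics/w20.npz');c=dict(intrinsics=z['K'],D=z['D'],view=z['V'])
b=onplane(c,np.array([[454,98],[573,155]])/1.25,.1805); print(b.mean(0),np.linalg.norm(b[0]-b[1]), np.linalg.norm(b.mean(0)[:2]-[.6163,-.2898]))
manip.sign_off()
E
```

```text
[ 0.61885086 -0.28865244  0.1805    ] 0.10936519639163518 0.0027970988074612286
the job is handed in; nothing more can be done
```

The job is done and handed in, finished at about 93 s of the 210 s allowed; the hand-in gave no verdict.

- **Basket:** it hangs by its handle on both prongs. In the last check its bar measured about 3 mm from the hook seat; an earlier view had read about 4.5 mm.
- **Slide cases:** all 4 present cases lie in one row in the tray. The first centre is at tray x = -0.114, the pitch is 40 mm, and the row is within about 1 mm of the midline. The last depth profile was a clean saw-tooth sloping about 0.2 rad, with nothing left on the mat.
- **Knocked case:** the second case was displaced part-way through, and I did not notice before the third was set down on top of it. I put the third back on the mat, re-placed the second, then redid the third. The later checks showed the row correct.
- **Labels:** with the overlap you specified, each case's tail covers the label of the one before, so only the last label shows from above. I followed the stated geometry.
- **Dryer:** I pushed the lever until the wrist force rose to about 13 N, which I take as its stop. The ball moved 53 mm, so I estimate the joint at about 0.92, against 57 mm for full travel and a 0.8 threshold.
- **Bystanders:** the bottle and tube rack look unmoved in the last top view. The tip box is partly hidden there but looks in place in the last wrist view.

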